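# Fetch the trapped reference discs and trip the bias tester

## Task

Take every pewter reference disc out of the birch case and stand it upright on the tester's blue pad; each is trapped under the slotted cover behind an orange bowl stand, so lift that stand aside and draw the disc forward into the open bay before lifting it out. When all the discs there are stand released on the pad, push the red trip plunger fully down, hold it there for a moment and let it spring back. Finish with the discs still on the pad and all three stands upright in the open front bays of the case again, one to a bay, leaving the straightedge and tape measure where they are.

Things in the scene. Friction and masses are not known exactly. Their poses are not given: they have to be found in the camera images.
- case: fixed birch case, to the robot's left, 156 (x) x 254 (y) mm. Origin: on the table under its middle, x away from its open front, y along its width. Three lanes 66 mm wide run along x, at y = +80, 0, -80 mm, floor 8 mm above the table: an open bay in front, a covered part behind. Its lid lies folded back behind it, top 34 mm high.
- bay1 (a point): centre of the floor of the open front bay of the lane at case y = +80 mm; axes as the case. The bay is 71 mm long in x (case x -71 to 0) and 66 mm wide; its front lip and side walls rise 14 mm above its floor.
- bay2 (a point): the same, lane at y = 0
- bay3 (a point): the same, lane at y = -80 mm
- rear1 (a point): centre of the floor of the covered rear part (case x 0 to 69 mm) of the lane at y = +80 mm, where a disc may wait (within 6 mm); axes as the case. The cover lies 22 to 28 mm above the floor and has a slot 24 mm wide along the lane's middle, open to the bay, through which a disc's stem sticks up.
- rear2 (a point): the same, lane at y = 0
- rear3 (a point): the same, lane at y = -80 mm
- tester: fixed grey bias tester on the table, to the robot's right, 160 (x) x 254 (y) x 20 mm, with a blue loading pad at its front (-x) side and the trip plunger in a dark housing (top 50 mm above the table) behind it. Origin: on the table under its middle, x away from the robot's side, y along its width.
- pad (a point): centre of the blue pad, on its surface, 20 mm above the table; axes as the tester. The pad is 94 (x) x 238 (y) mm inside a lip 6 mm high; it takes three discs side by side along y, 80 mm apart.
- trip (a joint): travel of the red sprung trip plunger: 0 = up, 0.014 m = fully down. Pressed straight down; about 2 N to start, 9 N at the end of the stroke; springs back when let go.
- trip_top (a point): centre of the top face of the red plunger cap, 32 mm across; 77 mm above the table when up. Moves with the cap.
- mat: fixed black rubber mat 75 x 270 x 2 mm between case, tester and robot, long side along y: free room where stands may be set aside. Origin: centre of its underside.
- disc1: pewter reference disc: flat disc 56 mm across and 16 mm thick with an upright dark stem 16 mm across on its centre, 66 mm tall overall, about 0.3 kg. Origin: centre of the underside, z up along the stem. Each start has two or three of the three discs, each in some lane of the case (the others are absent).
- disc2: pewter reference disc: flat disc 56 mm across and 16 mm thick with an upright dark stem 16 mm across on its centre, 66 mm tall overall, about 0.3 kg. Origin: centre of the underside, z up along the stem. Each start has two or three of the three discs, each in some lane of the case (the others are absent).
- disc3: pewter reference disc: flat disc 56 mm across and 16 mm thick with an upright dark stem 16 mm across on its centre, 66 mm tall overall, about 0.3 kg. Origin: centre of the underside, z up along the stem. Each start has two or three of the three discs, each in some lane of the case (the others are absent).
- stand1: orange bowl stand, 56 mm tall: cork-soled foot 54 mm across and 13 mm high, neck 20 mm across, and a round head 34 mm across from 40 to 56 mm height, about 0.12 kg. Origin: centre of the underside, z up. At the start one stands in each front bay of the case.
- stand2: orange bowl stand, 56 mm tall: cork-soled foot 54 mm across and 13 mm high, neck 20 mm across, and a round head 34 mm across from 40 to 56 mm height, about 0.12 kg. Origin: centre of the underside, z up. At the start one stands in each front bay of the case.
- stand3: orange bowl stand, 56 mm tall: cork-soled foot 54 mm across and 13 mm high, neck 20 mm across, and a round head 34 mm across from 40 to 56 mm height, about 0.12 kg. Origin: centre of the underside, z up. At the start one stands in each front bay of the case.
- straightedge: steel straightedge 160 x 26 x 5 mm lying along x between case and tester; leave alone. Origin: centre of its underside.
- tape: grey tape measure, round, 64 mm across and 28 mm high, behind the straightedge; leave alone. Origin: centre of its underside.
There are look-alikes about, which are no part of the job. Leave any green or turquoise look-alike of the stand2 alone.

How it is judged:
By the outcome, as a careful person would: the job done as asked, in the order asked, and still so for the second after the job is handed in, with the robot touching nothing.
Of disc1, disc2, disc3 only 2 to 3 are there at a start; the rules pass over those that are not, and their reading is None.
At some moment in a run one of stand1, stand2, stand3 may be knocked a few centimetres aside while the robot is not near it.
Once in a run the grip may slacken for a moment while it holds something.
It also fails if it takes over 210 s, if anything falls off the work surface, if the arm or the gripper's body presses on something with over 40 N, if the wrist force passes 120 N, or if a joint passes its speed limit or range.

## Robot

A 6-joint arm with a two-finger parallel gripper is mounted at the origin on the work surface. World frame = base frame: x ahead of the robot, y to its left, z up, the work surface at z = 0. Lengths are in m, angles in rad, forces in N, time in s.
With the tool pointing down it reaches from about 0.35 to 0.725 m from the base axis. Payload 6 kg.
Tool frame: the origin (TCP) lies at the centre of the arm's flange, where the gripper is bolted on; the fingertips stand 173 mm ahead of it and the grasp point (between the pads) lies 155 mm ahead of it; z points along the fingers, y is the direction in which the jaws open and shut (so a half turn about z gives the same grasp; the last joint's range is limited). The gripper opens to 85 mm and grips with 20 to 120 N. Pads are 22 mm wide; open, the fingers measure 114 mm over their backs; the gripper's body (76 mm by 85 mm) begins 54 mm behind the grasp point. The pads swing forward as they close: fully open they stand 13 mm farther back than shut.
Start: joints at [1.564, 0.04, 0.085, 0, -1.615, -0.334], TCP at [0.201, 0.565, 0.405] pointing down, gripper open.
Joint ranges: [-2.56, 2.56], [-1.29, 2.01], [-1.08, 1.49], [-3.29, 1.98], [-2.81, -0.18], [-2.99, 2.99]. Speed limits (rad/s): [2.57, 2.57, 3.01, 3.14, 3.14, 3.14].

## Interface

Orientations are given as a unit quaternion [w, x, y, z].
In Python, from workcell import get_obs, snapshot, calibration, hand_in gives the robot as it stands. The module is installed in compiled form; this text tells all that it offers.
- The arm moves only by the tool jog_arm, never from a script. Its argument "deltas" is a list of rows, each an object of numbers: "tx", "ty", "tz": the shift along the tool's x, y, z in cm; "wx", "wy", "wz": the turn, a rotation vector about the tool's x, y, z in degrees. In form: [{"tx": .., "ty": .., "tz": .., "wx": .., "wy": .., "wz": ..}, ...]. A call has 1 to 20 rows; each row is the pose to reach, as a shift and turn from the pose commanded when the call began, along the tool's axes at that moment; what a row does not reach only later rows make up. A row lasts 1/12 s, in which the tool goes at most 41.7 mm and 7.16 degrees, less where a joint would pass 70% of its speed; a pose out of reach is approached as far as the arm can. A call with a gripper value outside its range is refused whole. "fingers" is the finger opening in cm, from 0 to 8.54, set as the call begins (left out, the last holds). The fingers move at their own pace and stop on an object; the grip force is fixed at half the most. Time passes only in rows, so rows that repeat a pose let the fingers close. It gives the time, the measured TCP pose, the force and the opening at its end, in the units of the state.
- get_obs(): the state, without advancing time (a new reading comes with each control period).
- snapshot(name): name is "scene" or "top" or "wrist"; returns the picture (400x640x3 uint8, red, green, blue); there is no depth.
- calibration(name): a dict with "intrinsics" (3x3 intrinsics, pixels), "world_from_camera" (4x4, takes a point from camera to world coordinates). Camera axes: x right, y down, z forward; pixel columns grow to the right and rows downward; lengths in m; the calibration is good to about 2 mm. The wrist camera is an equidistant fisheye: a pixel r from the principal point sees the ray r / f radians off the axis. A picture is of the moment at which its call begins: read the wrist's pose just before it. calibration takes no time and is no camera call; for the wrist camera it gives the pose at the moment of the call.
- hand_in(): hands the job in, once; it reports no verdict.
The state is a dict: "t": time; "joint_pos": joint angles; "joint_velocities": joint speeds; "effort": joint torques, N m; "tool_pos": TCP position; "tool_rot": TCP orientation; "force": force on the tool from outside, world axes, zero at the start; "wrist_torque": the same for the moment, N m; "gripper_width": finger opening in m.
Only numpy, scipy, OpenCV 4.12 (cv2) and the standard library are available. Lean on these libraries where they do the work, as an engineer would, in place of code of your own. Each camera call takes 0.05 s, during which the arm holds its last target.

## Working session

There is one attempt and no reset: what is moved stays moved. The work goes in short steps, Python scripts to look and compute and a tool call to move; the robot and the scene stay as the last step left them, time stands still between calls to the robot, and variables do not carry over. Pictures are saved under pics/ and viewed, and the job is handed in when it is done.

Besides the shell and the picture viewer there is one more tool, called by a JSON object that holds its "fn" and its "kwargs". jog_arm: Moves the arm, as the interface text tells. Its arguments: {"type":"object","properties":{"deltas":{"type":"array"},"fingers":{"type":"number"}},"required":["deltas"]}

```bash
mkdir -p pics; python3 - <<'E'
from workcell import *
import cv2,numpy as np
print(get_obs())
for n in("scene","top","wrist"):
    c=calibration(n); print(n,np.round(c["intrinsics"],2).tolist(),np.round(c["world_from_camera"],4).tolist())
    cv2.imwrite(f"pics/{n}0.png",snapshot(n)[:,:,::-1])
E
```

```text
{'t': 0.0, 'joint_pos': array([ 1.56370941e+00,  4.08324280e-02,  8.37987751e-02, -4.62775195e-04,
       -1.61548546e+00, -3.33678057e-01]), 'joint_velocities': array([ 0.00013139, -0.0003225 ,  0.00025005, -0.00114251,  0.00073461,
        0.00019449]), 'effort': array([ 1.33164758e-03, -3.68204176e+01,  3.47408903e+01,  6.93180576e+00,
       -5.36032225e-03, -2.66336265e-06]), 'tool_pos': array([0.20043257, 0.5655144 , 0.40366045]), 'tool_rot': array([ 8.87512788e-04,  9.85521311e-01, -1.69549254e-01, -8.80531064e-05]), 'force': array([-0.34221171, -0.35910752, -0.13694859]), 'wrist_torque': array([ 0.04729033,  0.02294826, -0.00463627]), 'gripper_width': 0.0854975323044066}
scene [[453.22, 0.0, 317.91], [0.0, 453.22, 196.16], [0.0, 0.0, 1.0]] [[-0.8912, 0.2845, -0.3532, 1.0213], [0.4534, 0.5825, -0.6747, 0.9391], [0.0138, -0.7614, -0.6481, 0.9147], [0.0, 0.0, 0.0, 1.0]]
top [[445.05, 0.0, 319.6], [0.0, 445.05, 196.21], [0.0, 0.0, 1.0]] [[0.1796, -0.9609, 0.2108, 0.3689], [-0.9837, -0.1758, 0.0367, 0.0613], [0.0018, -0.214, -0.9768, 1.0175], [0.0, 0.0, 0.0, 1.0]]
wrist [[309.71, 0.0, 324.9], [0.0, 309.71, 198.74], [0.0, 0.0, 1.0]] [[-0.334, -0.9096, -0.2473, 0.2638], [-0.9426, 0.323, 0.0853, 0.5433], [0.0023, 0.2616, -0.9652, 0.3739], [0.0, 0.0, 0.0, 1.0]]
```

View pics/top0.png

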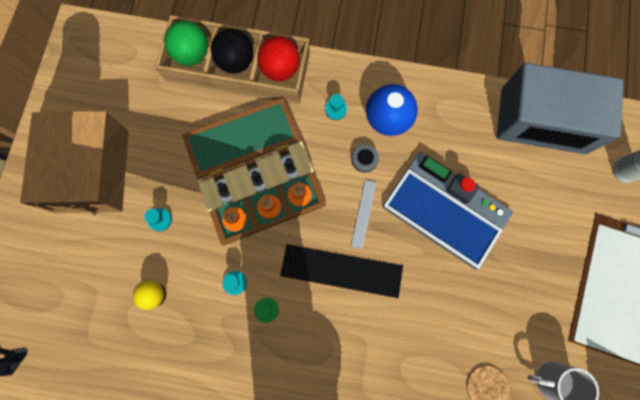

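View pics/scene0.png

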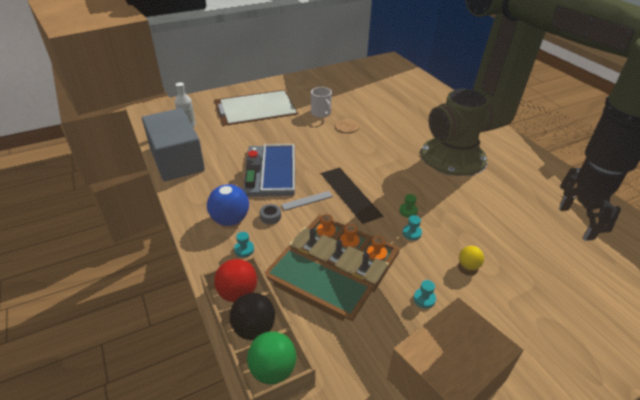

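View pics/wrist0.png

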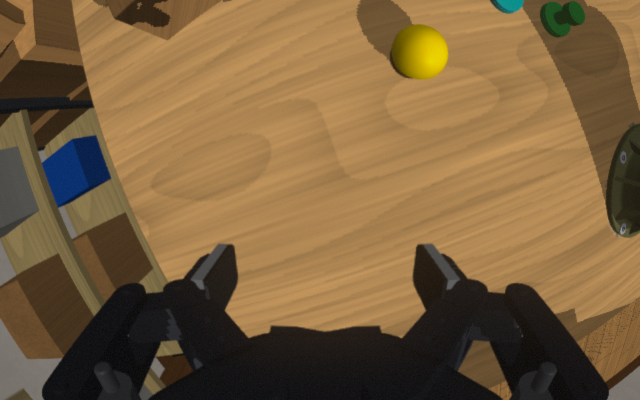

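The top view shows the case at about px (255,170), with orange stands near (233,218), (268,206) and (299,194). There are stems behind all three, the tester is near (447,210) and the mat near (342,271). I'll zoom in.

```bash
python3 - <<'E'
import cv2
a=cv2.imread("pics/top0.png")
cv2.imwrite("pics/z1.png",cv2.resize(a[90:250,175:335],None,fx=5,fy=3.75*1,interpolation=cv2.INTER_CUBIC) if 0 else cv2.resize(a[130:250,180:340],None,fx=5,fy=5,interpolation=cv2.INTER_CUBIC))
cv2.imwrite("pics/z2.png",cv2.resize(a[145:275,375:520],None,fx=4.5,fy=4.5,interpolation=cv2.INTER_CUBIC))
b=cv2.imread("pics/scene0.png")
cv2.imwrite("pics/z3.png",cv2.resize(b[205:320,255:415],None,fx=5,fy=5,interpolation=cv2.INTER_CUBIC))
E
```

```text
(no output)
```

View pics/z1.png

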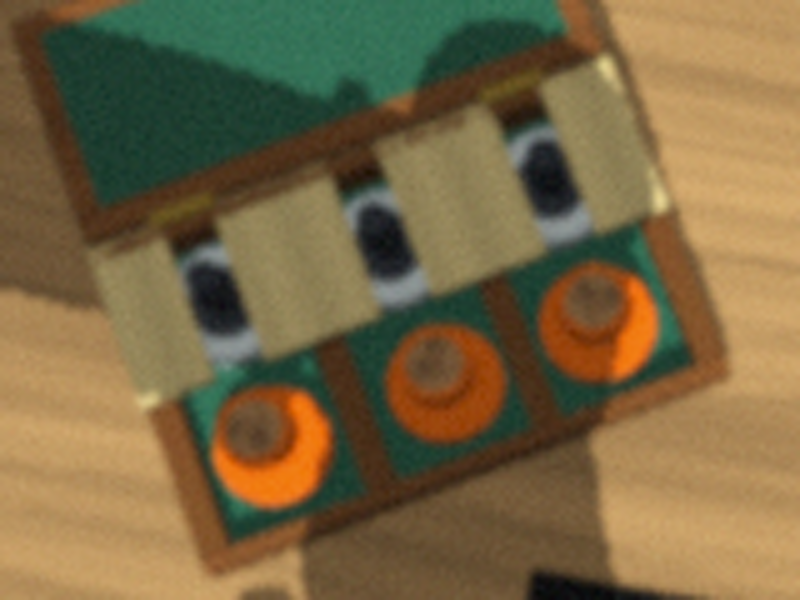

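View pics/z2.png

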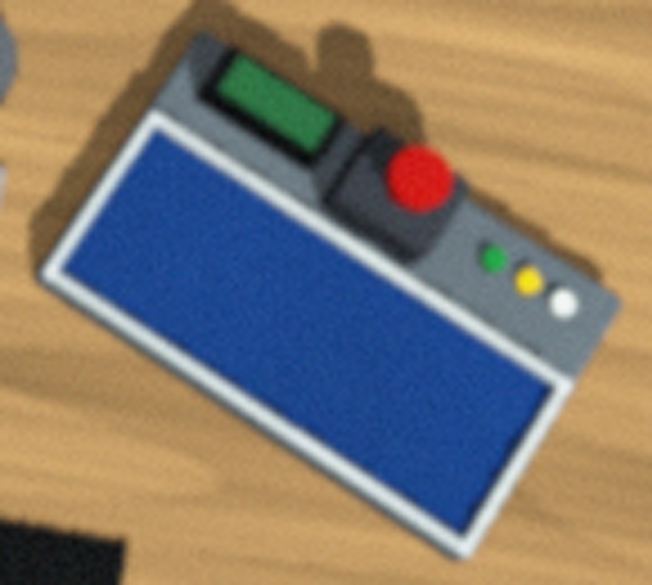

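View pics/z3.png

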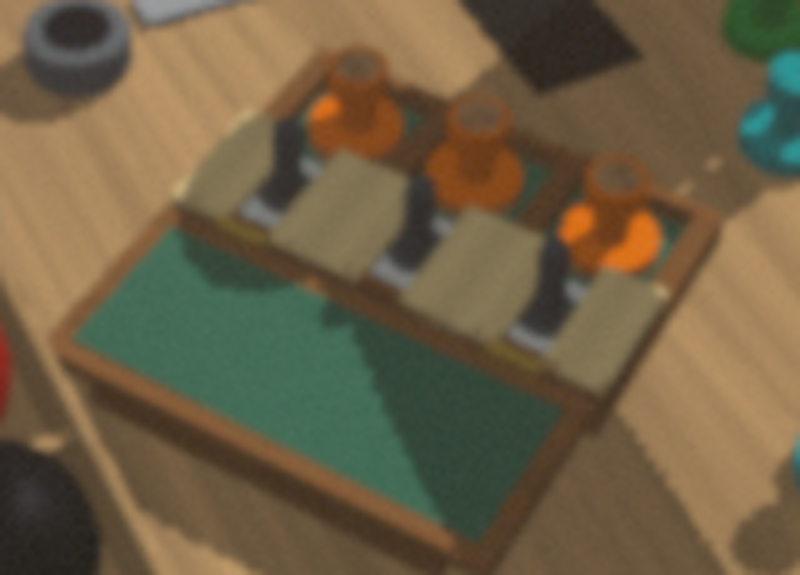

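```bash
cat > h.py <<'E'
from workcell import *
import cv2,numpy as np
from scipy.spatial.transform import Rotation as R
def ray(n,p,z,c=None):
    c=c or calibration(n);K=np.array(c["intrinsics"]);T=np.array(c["world_from_camera"])
    x=(p[0]-K[0,2])/K[0,0];y=(p[1]-K[1,2])/K[1,1]
    if n=="wrist":
        r=np.hypot(x,y); s=np.sin(r)/max(r,1e-9); d=np.array([x*s,y*s,np.cos(r)])
    else: d=np.array([x,y,1.])
    d=T[:3,:3]@d;o=T[:3,3]
    return o+d*(z-o[2])/d[2]
def save(n,name):
    c=calibration(n);im=snapshot(n)[:,:,::-1].copy();cv2.imwrite(f"pics/{name}.png",im);return im,c
def blobs(im,lo,hi,amin=30,roi=None):
    m=cv2.inRange(cv2.cvtColor(im,cv2.COLOR_BGR2HSV),lo,hi)
    n,l,s,c=cv2.connectedComponentsWithStats(m)
    return [(s[i,4],c[i].round(1),s[i,:4]) for i in range(1,n) if s[i,4]>=amin],m
def pose():
    o=get_obs();q=o["tool_rot"];return np.array(o["tool_pos"]),R.from_quat([q[1],q[2],q[3],q[0]]),o
E
python3 - <<'E'
from h import *
im=cv2.imread("pics/top0.png")
P=lambda p,z:ray("top",p,z)
f1=P((223,245),.022);f2=P((325.6,205),.022);r1=P((198,178),.036);r2=P((302,141),.036)
print("case",f1,f2,r1,r2)
for n,p in zip("abc",[(223.5,190),(257,178.5),(290,165.5)]): pass
b,m=blobs(im,(105,150,60),(125,255,255),1000);print(b)
for a,c,s in b:
    if 385<c[0]<510: 
        cn=max(cv2.findContours((m).astype(np.uint8),0,2)[0],key=cv2.contourArea)
        q=cv2.minAreaRect(cn);bx=cv2.boxPoints(q);print("pad",P(c,.020),[P(k,.020).round(4) for k in bx])
b,m=blobs(im,(0,150,100),(4,255,255),60);b2,_=blobs(im,(172,150,100),(180,255,255),60)
for a,c,s in b+b2: print("red",a,c,P(c,.077))
b,m=blobs(im,(5,180,90),(14,255,255),60)
for a,c,s in b: print("or",a,c,s,P(c,.0))
# mat
for p in [(286,245),(402,265),(399,297),(281,276)]:print("mat",P(p,0.002))
# head tops in zoom
for p in [(257,430),(435,363),(595,297)]:print("head",P((180+p[0]/5,130+p[1]/5),.064))
b3,m=blobs(im,(80,150,80),(95,255,255),60)
for a,c,s in b3: print("teal",a,c,P(c,.03))
E
```

```text
case [0.43509213 0.29098289 0.022     ] [0.56606441 0.08149946 0.022     ] [0.57268072 0.3780796  0.036     ] [0.70243049 0.16184469 0.036     ]
[(np.int32(1738), array([391. , 110.9]), array([367,  85,  50,  50], dtype=int32)), (np.int32(3859), array([443.1, 218.1]), array([390, 175, 107,  88], dtype=int32))]
pad [ 0.82082935 -0.03196568  0.02      ] [array([ 0.5946, -0.0612,  0.02  ]), array([ 0.6757, -0.0976,  0.02  ]), array([ 0.5759, -0.311 ,  0.02  ]), array([ 0.4985, -0.2725,  0.02  ])]
pad [ 0.58463826 -0.1863248   0.02      ] [array([ 0.5946, -0.0612,  0.02  ]), array([ 0.6757, -0.0976,  0.02  ]), array([ 0.5759, -0.311 ,  0.02  ]), array([ 0.4985, -0.2725,  0.02  ])]
red 1419 [278.1  58.6] [0.87609778 0.24998609 0.077     ]
red 153 [467.5 183.8] [ 0.65711532 -0.21531053  0.077     ]
or 326 [299.6 195.7] [288 183  23  23] [0.58130817 0.14573752 0.        ]
or 325 [269.5 207.5] [257 195  24  23] [0.54109068 0.20931372 0.        ]
or 344 [235.4 219.8] [223 208  24  23] [0.49853799 0.28098631 0.        ]
mat [0.46224577 0.15431167 0.002     ]
mat [ 0.46505568 -0.11238058  0.002     ]
mat [ 0.39396385 -0.11572754  0.002     ]
mat [0.39191896 0.15174794 0.002     ]
head [0.49697647 0.27753764 0.064     ]
head [0.53995781 0.20759215 0.064     ]
head [0.58165095 0.1444063  0.064     ]
teal 387 [335.5 106.9] [0.80255853 0.10019609 0.03      ]
teal 447 [157.9 218.7] [0.46586638 0.44614589 0.03      ]
teal 414 [234.2 282.4] [0.35950909 0.24680086 0.03      ]
```

```bash
cat >> h.py <<'E'
# ---- geometry
CO=np.array([.568,.228]);CY=np.deg2rad(31.5)
def case(x,y): 
    c,s=np.cos(CY),np.sin(CY);return CO+np.array([c*x-s*y,s*x+c*y])
def plan(xy,z,yaw=31.5,off=.155):
    """grasp point to (xy,z), tool x at yaw deg world, pointing down"""
    p,r,o=pose()
    y=np.deg2rad(yaw);X=np.array([np.cos(y),np.sin(y),0]);Y=np.array([np.sin(y),-np.cos(y),0])
    Rt=R.from_matrix(np.stack([X,Y,[0,0,-1]],1))
    t=np.array([xy[0],xy[1],z+off])
    d=r.inv().apply(t-p)*100;w=np.rad2deg((r.inv()*Rt).as_rotvec())
    n=max(np.linalg.norm(d)/4.17,np.linalg.norm(w)/7.16)
    print("t%.1f d(cm)"%o["t"],d.round(2),"w",w.round(2),"rows>=%.1f"%n,"q",np.round(o["joint_pos"],2),"gw %.4f"%o["gripper_width"],"F",o["force"].round(1))
E
python3 -c "
from h import *
plan(case(-.01,0),.25)"
```

```text
t0.1 d(cm) [45.29 20.3  -0.07] w [ 8.000e-02  3.000e-02 -5.103e+01] rows>=11.9 q [ 1.56  0.04  0.08 -0.   -1.62 -0.33] gw 0.0854 F [ 0.5 -0.6  0. ]
```

{"fn": "jog_arm", "kwargs": {"deltas": [{"tx": 4,"ty": 1.8,"wz": -5},{"tx": 8,"ty": 3.6,"wz": -10},{"tx": 12,"ty": 5.4,"wz": -15},{"tx": 16,"ty": 7.2,"wz": -20},{"tx": 20,"ty": 9,"wz": -25},{"tx": 24,"ty": 10.8,"wz": -30},{"tx": 28,"ty": 12.6,"wz": -35},{"tx": 32,"ty": 14.4,"wz": -40},{"tx": 36,"ty": 16.2,"wz": -45},{"tx": 40,"ty": 18,"wz": -51},{"tx": 43,"ty": 19.3,"wz": -51},{"tx": 45.3,"ty": 20.3,"wz": -51},{"tx": 45.3,"ty": 20.3,"wz": -51},{"tx": 45.3,"ty": 20.3,"wz": -51},{"tx": 45.3,"ty": 20.3,"wz": -51},{"tx": 45.3,"ty": 20.3,"wz": -51}]}}

```text
validation failed for argument at $.de...
```

```bash
python3 -c "
from h import *
plan(case(-.01,0),.25)
im,c=save('wrist','w1')
plan(case(-.01,0),.25)
save('top','t1')"
```

```text
t0.1 d(cm) [45.29 20.3  -0.07] w [ 8.000e-02  3.000e-02 -5.103e+01] rows>=11.9 q [ 1.56  0.04  0.08 -0.   -1.62 -0.33] gw 0.0854 F [ 0.5 -0.6  0. ]
t0.2 d(cm) [45.29 20.31 -0.07] w [ 6.000e-02  2.000e-02 -5.102e+01] rows>=11.9 q [ 1.56  0.04  0.08 -0.   -1.62 -0.33] gw 0.0856 F [-0.8 -0.2 -0.4]
```

View pics/w1.png

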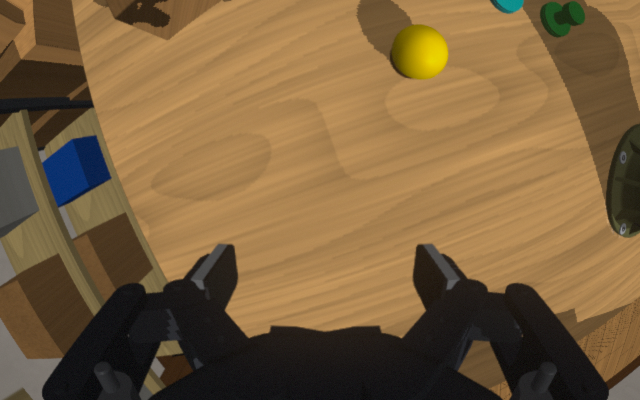

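The call was refused whole and the arm hasn't moved. The rows probably need all six keys.

{"fn": "jog_arm", "kwargs": {"deltas": [{"tx": 4,"ty": 1.8,"tz": 0,"wx": 0,"wy": 0,"wz": -5},{"tx": 8,"ty": 3.6,"tz": 0,"wx": 0,"wy": 0,"wz": -10},{"tx": 12,"ty": 5.4,"tz": 0,"wx": 0,"wy": 0,"wz": -15},{"tx": 16,"ty": 7.2,"tz": 0,"wx": 0,"wy": 0,"wz": -20},{"tx": 20,"ty": 9,"tz": 0,"wx": 0,"wy": 0,"wz": -25},{"tx": 24,"ty": 10.8,"tz": 0,"wx": 0,"wy": 0,"wz": -30},{"tx": 28,"ty": 12.6,"tz": 0,"wx": 0,"wy": 0,"wz": -35},{"tx": 32,"ty": 14.4,"tz": 0,"wx": 0,"wy": 0,"wz": -40},{"tx": 36,"ty": 16.2,"tz": 0,"wx": 0,"wy": 0,"wz": -45},{"tx": 40,"ty": 18,"tz": 0,"wx": 0,"wy": 0,"wz": -51},{"tx": 43,"ty": 19.3,"tz": 0,"wx": 0,"wy": 0,"wz": -51},{"tx": 45.3,"ty": 20.3,"tz": 0,"wx": 0,"wy": 0,"wz": -51},{"tx": 45.3,"ty": 20.3,"tz": 0,"wx": 0,"wy": 0,"wz": -51},{"tx": 45.3,"ty": 20.3,"tz": 0,"wx": 0,"wy": 0,"wz": -51},{"tx": 45.3,"ty": 20.3,"tz": 0,"wx": 0,"wy": 0,"wz": -51},{"tx": 45.3,"ty": 20.3,"tz": 0,"wx": 0,"wy": 0,"wz": -51}]}}

```text
t: 1.58
tool_pos: [0.5591, 0.2235, 0.4048]
tool_rot: [-0.0, 0.962, 0.272, 0.0]
force: [-0.7, 0.8, -0.2]
gripper_width: 0.0853
```

```bash
python3 -c "
from h import *
plan(case(-.01,0),.25)
im,c=save('wrist','w2')
import json;json.dump({k:np.array(v).tolist() for k,v in c.items()},open('w2.json','w'))
plan(case(-.01,0),.25)"
```

```text
t1.6 d(cm) [-0.    0.08 -0.02] w [-0.01 -0.    0.03] rows>=0.0 q [ 0.71  0.05  0.09 -0.   -1.62  1.41] gw 0.0853 F [-0.7  0.8 -0.2]
t1.6 d(cm) [-0.    0.1  -0.01] w [-0.01 -0.02  0.07] rows>=0.0 q [ 0.71  0.05  0.09 -0.   -1.62  1.41] gw 0.0859 F [-0.1 -0.6  0.3]
```

View pics/w2.png

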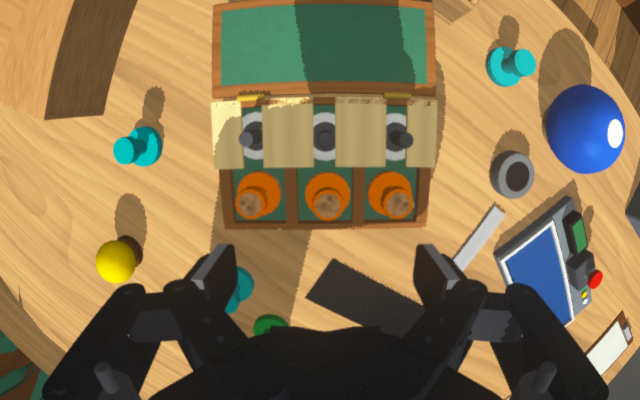

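The wrist view shows head tops near (251,204), (327,206) and (397,205). Stem tops are near (245,139), (325,137) and (405,139), and the case front edge runs along row 228.

```bash
python3 - <<'E'
import cv2
a=cv2.imread("pics/w2.png")
cv2.imwrite("pics/z4.png",cv2.resize(a[85:235,205:445],None,fx=3.33,fy=3.33,interpolation=cv2.INTER_CUBIC))
E
```

```text
(no output)
```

View pics/z4.png

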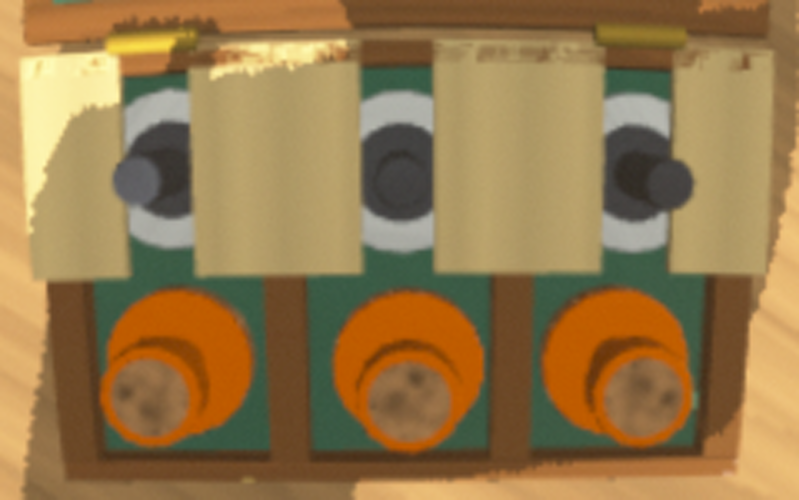

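```bash
python3 - <<'E'
from h import *
import json
c=json.load(open('w2.json'))
def W(p,z): return ray("wrist",(205+p[0]/3.33,85+p[1]/3.33),z,c)
def tocase(w): 
    d=w[:2]-CO;co,s=np.cos(CY),np.sin(CY);return (np.array([co*d[0]+s*d[1],-s*d[0]+co*d[1]])*1e3).round(1)
for n,z,ps in [("head",.064,[(152,397),(409,399),(641,395)]),("stem",.074,[(139,180),(401,177),(668,183)]),
 ("front corners",.022,[(67,478),(736,473)]),("cover front corner",.036,[(35,277),(768,272)]),("cover rear",.036,[(22,57),(772,50)]),("slot edges front",.036,[(131,275),(196,275),(363,272),(436,272),(602,272),(670,272)]),
 ("bay floor front corners",.008,[(105,450),(268,450),(310,450),(490,450),(532,447),(697,447)])]:
    for p in ps: w=W(p,z); print(n,w[:2].round(4),tocase(w))
E
```

```text
head [0.498  0.2779] [-33.6  79.1]
head [0.5406 0.2076] [-34.1  -3.1]
head [0.5804 0.1449] [-32.8 -77.3]
stem [0.5586 0.3129] [36.3 77.3]
stem [0.5989 0.2464] [36.  -0.4]
stem [0.6401 0.1785] [ 35.6 -79.9]
front corners [0.4358 0.2945] [-77.9 125.8]
front corners [0.57   0.0796] [ -75.8 -127.6]
cover front corner [0.5032 0.3364] [  1.4 126.3]
cover front corner [0.6377 0.1206] [   3.4 -128. ]
cover rear [0.5675 0.3774] [ 77.6 127.6]
cover rear [0.7021 0.1625] [  80.1 -125.9]
slot edges front [0.5216 0.3065] [ 1.4 91.2]
slot edges front [0.5332 0.2869] [ 1.1 68.4]
slot edges front [0.5631 0.2392] [ 1.7 12.1]
slot edges front [0.5758 0.2185] [  1.7 -12.2]
slot edges front [0.6055 0.1709] [  2.2 -68.3]
slot edges front [0.6183 0.1508] [  2.6 -92.1]
bay floor front corners [0.4477 0.2877] [-71.3 113.8]
bay floor front corners [0.4818 0.2333] [-70.7  49.6]
bay floor front corners [0.4903 0.2198] [-70.6  33.6]
bay floor front corners [0.5258 0.1619] [-70.5 -34.3]
bay floor front corners [0.5351 0.1488] [-69.4 -50.3]
bay floor front corners [0.5686 0.0931] [ -70.  -115.4]
```

```bash
sed -i 's/^CO=.*/CO=np.array([.5695,.2289]);CY=np.deg2rad(31.95)/' h.py; python3 -c "
from h import *
plan((.5804,.1449),.056,32)"
```

```text
t1.6 d(cm) [-2.3   7.84 19.39] w [-0.01 -0.02 -0.43] rows>=5.0 q [ 0.71  0.05  0.09 -0.   -1.62  1.41] gw 0.0859 F [-0.1 -0.6  0.3]
```

{"fn": "jog_arm", "kwargs": {"deltas": [{"tx": -1,"ty": 3,"tz": 2,"wx": 0,"wy": 0,"wz": 0},{"tx": -2,"ty": 6,"tz": 5,"wx": 0,"wy": 0,"wz": 0},{"tx": -2.3,"ty": 7.8,"tz": 8,"wx": 0,"wy": 0,"wz": 0},{"tx": -2.3,"ty": 7.8,"tz": 11,"wx": 0,"wy": 0,"wz": -0.4},{"tx": -2.3,"ty": 7.8,"tz": 13,"wx": 0,"wy": 0,"wz": -0.4},{"tx": -2.3,"ty": 7.8,"tz": 15,"wx": 0,"wy": 0,"wz": -0.4},{"tx": -2.3,"ty": 7.8,"tz": 17,"wx": 0,"wy": 0,"wz": -0.4},{"tx": -2.3,"ty": 7.8,"tz": 18.4,"wx": 0,"wy": 0,"wz": -0.4},{"tx": -2.3,"ty": 7.8,"tz": 19.4,"wx": 0,"wy": 0,"wz": -0.4},{"tx": -2.3,"ty": 7.8,"tz": 19.4,"wx": 0,"wy": 0,"wz": -0.4},{"tx": -2.3,"ty": 7.8,"tz": 19.4,"wx": 0,"wy": 0,"wz": -0.4}], "fingers": 6}}

```text
t: 2.55
tool_pos: [0.5806, 0.1448, 0.2111]
tool_rot: [0.0, 0.961, 0.275, 0.0]
force: [0.9, -0.0, 0.1]
gripper_width: 0.0598
```

{"fn": "jog_arm", "kwargs": {"deltas": [{"tx": 0,"ty": 0,"tz": 0,"wx": 0,"wy": 0,"wz": 0},{"tx": 0,"ty": 0,"tz": 0,"wx": 0,"wy": 0,"wz": 0},{"tx": 0,"ty": 0,"tz": 0,"wx": 0,"wy": 0,"wz": 0},{"tx": 0,"ty": 0,"tz": 0,"wx": 0,"wy": 0,"wz": 0},{"tx": 0,"ty": 0,"tz": 0,"wx": 0,"wy": 0,"wz": 0},{"tx": 0,"ty": 0,"tz": 0,"wx": 0,"wy": 0,"wz": 0}], "fingers": 2.5}}

```text
t: 3.05
tool_pos: [0.5811, 0.1446, 0.2125]
tool_rot: [-0.0, 0.962, 0.275, 0.001]
force: [-2.5, 0.6, 5.5]
gripper_width: 0.0321
```

```bash
python3 -c "
from h import *
plan((.428,.105),.0505,32)"
```

```text
t3.0 d(cm) [-15.09  -4.73   0.66] w [ 0.02 -0.15 -0.1 ] rows>=3.8 q [ 0.58  0.1  -0.21  0.   -1.26  1.55] gw 0.0321 F [-2.5  0.6  5.5]
```

{"fn": "jog_arm", "kwargs": {"deltas": [{"tx": 0,"ty": 0,"tz": -1,"wx": 0,"wy": 0,"wz": 0},{"tx": 0,"ty": 0,"tz": -2.5,"wx": 0,"wy": 0,"wz": 0},{"tx": 0,"ty": 0,"tz": -4.5,"wx": 0,"wy": 0,"wz": 0},{"tx": -2,"ty": -0.6,"tz": -6,"wx": 0,"wy": 0,"wz": 0},{"tx": -5,"ty": -1.6,"tz": -6.5,"wx": 0,"wy": 0,"wz": 0},{"tx": -8,"ty": -2.5,"tz": -6.5,"wx": 0,"wy": 0,"wz": 0},{"tx": -11,"ty": -3.5,"tz": -6.5,"wx": 0,"wy": 0,"wz": 0},{"tx": -14,"ty": -4.4,"tz": -6,"wx": 0,"wy": 0,"wz": 0},{"tx": -15.1,"ty": -4.7,"tz": -5,"wx": 0,"wy": 0,"wz": 0},{"tx": -15.1,"ty": -4.7,"tz": -3,"wx": 0,"wy": 0,"wz": 0},{"tx": -15.1,"ty": -4.7,"tz": -1.5,"wx": 0,"wy": 0,"wz": 0},{"tx": -15.1,"ty": -4.7,"tz": -1.5,"wx": 0,"wy": 0,"wz": 0}]}}

```text
t: 4.05
tool_pos: [0.4264, 0.1037, 0.2229]
tool_rot: [0.0, 0.962, 0.274, -0.002]
force: [-1.2, 0.2, -1.2]
gripper_width: 0.0321
```

```bash
python3 -c "
from h import *
plan((.428,.105),.0505,32)
save('wrist','w3')"
```

```text
t4.0 d(cm) [ 0.22 -0.02  1.74] w [-0.06  0.27 -0.15] rows>=0.4 q [ 0.7  -0.36 -0.6  -0.   -1.34  1.42] gw 0.0321 F [-1.2  0.2 -1.2]
```

View pics/w3.png

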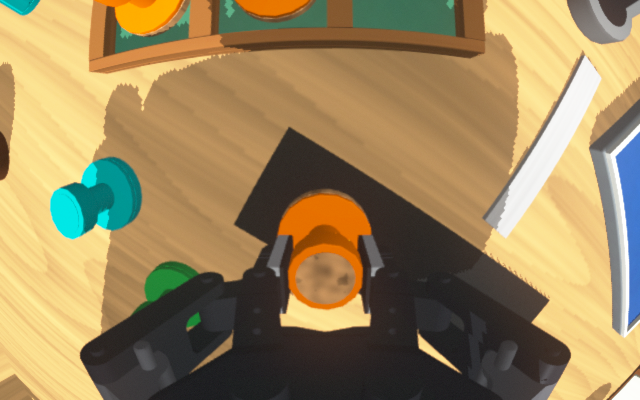

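{"fn": "jog_arm", "kwargs": {"deltas": [{"tx": 0.1,"ty": 0,"tz": 0.8,"wx": 0,"wy": 0,"wz": 0},{"tx": 0.2,"ty": 0,"tz": 1.4,"wx": 0,"wy": 0,"wz": 0},{"tx": 0.2,"ty": 0,"tz": 1.65,"wx": 0,"wy": 0,"wz": 0},{"tx": 0.2,"ty": 0,"tz": 1.65,"wx": 0,"wy": 0,"wz": 0}]}}

```text
t: 4.43
tool_pos: [0.4294, 0.1054, 0.2086]
tool_rot: [0.0, 0.962, 0.274, -0.001]
force: [0.5, 0.7, -0.9]
gripper_width: 0.032
```

{"fn": "jog_arm", "kwargs": {"deltas": [{"tx": 0,"ty": 0,"tz": 0,"wx": 0,"wy": 0,"wz": 0},{"tx": 0,"ty": 0,"tz": 0,"wx": 0,"wy": 0,"wz": 0},{"tx": 0,"ty": 0,"tz": 0,"wx": 0,"wy": 0,"wz": 0},{"tx": 0,"ty": 0,"tz": -1,"wx": 0,"wy": 0,"wz": 0},{"tx": 0,"ty": 0,"tz": -3,"wx": 0,"wy": 0,"wz": 0},{"tx": 0,"ty": 0,"tz": -6,"wx": 0,"wy": 0,"wz": 0},{"tx": 0,"ty": 0,"tz": -8,"wx": 0,"wy": 0,"wz": 0},{"tx": 0,"ty": 0,"tz": -8,"wx": 0,"wy": 0,"wz": 0}], "fingers": 5.5}}

```text
t: 5.1
tool_pos: [0.4303, 0.1057, 0.2956]
tool_rot: [-0.001, 0.962, 0.275, 0.004]
force: [0.9, 0.2, 0.1]
gripper_width: 0.0551
```

```bash
python3 -c "
from h import *
save('wrist','w4')
plan(case(.0345,-.08),.06,32)
plan((.6401,.1785),.06,32)"
```

```text
t5.2 d(cm) [21.78  4.9   7.92] w [ 0.02 -0.34 -0.12] rows>=5.7 q [ 0.7  -0.39 -0.5   0.   -1.46  1.43] gw 0.0554 F [-0.1 -0.3 -1.5]
t5.2 d(cm) [21.65  4.91  7.92] w [ 0.02 -0.34 -0.12] rows>=5.7 q [ 0.7  -0.39 -0.5   0.   -1.46  1.43] gw 0.0554 F [-0.1 -0.3 -1.5]
```

View pics/w4.png

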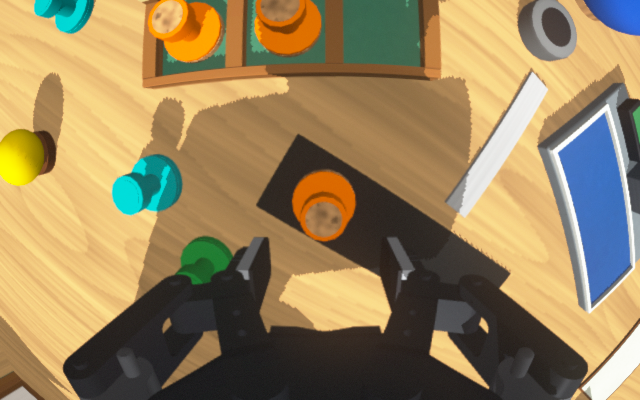

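{"fn": "jog_arm", "kwargs": {"deltas": [{"tx": 4,"ty": 0.9,"tz": 0,"wx": 0,"wy": 0,"wz": 0},{"tx": 8,"ty": 1.8,"tz": 0,"wx": 0,"wy": 0,"wz": 0},{"tx": 12,"ty": 2.7,"tz": 0,"wx": 0,"wy": 0,"wz": 0},{"tx": 16,"ty": 3.6,"tz": 0,"wx": 0,"wy": 0,"wz": 0},{"tx": 20,"ty": 4.5,"tz": 0,"wx": 0,"wy": 0,"wz": 0},{"tx": 21.7,"ty": 4.9,"tz": 1,"wx": 0,"wy": 0,"wz": 0},{"tx": 21.7,"ty": 4.9,"tz": 3,"wx": 0,"wy": 0,"wz": 0},{"tx": 21.7,"ty": 4.9,"tz": 5,"wx": 0,"wy": -0.3,"wz": 0},{"tx": 21.7,"ty": 4.9,"tz": 7,"wx": 0,"wy": -0.3,"wz": 0},{"tx": 21.7,"ty": 4.9,"tz": 7.8,"wx": 0,"wy": -0.3,"wz": 0},{"tx": 21.7,"ty": 4.9,"tz": 7.8,"wx": 0,"wy": -0.3,"wz": 0},{"tx": 21.7,"ty": 4.9,"tz": 7.8,"wx": 0,"wy": -0.3,"wz": 0}], "fingers": 4}}

```text
t: 6.15
tool_pos: [0.6395, 0.1784, 0.2113]
tool_rot: [0.001, 0.962, 0.275, -0.003]
force: [0.1, 0.5, -0.1]
gripper_width: 0.0402
```

```bash
python3 -c "
from h import *
save('wrist','w5')
plan((.6401,.1785),.06,32)"
```

```text
t6.2 d(cm) [ 0.04  0.03 -0.33] w [ 0.01  0.28 -0.12] rows>=0.1 q [ 0.57  0.27 -0.02  0.   -1.29  1.55] gw 0.0398 F [-0.3  0.1  0.7]
```

View pics/w5.png

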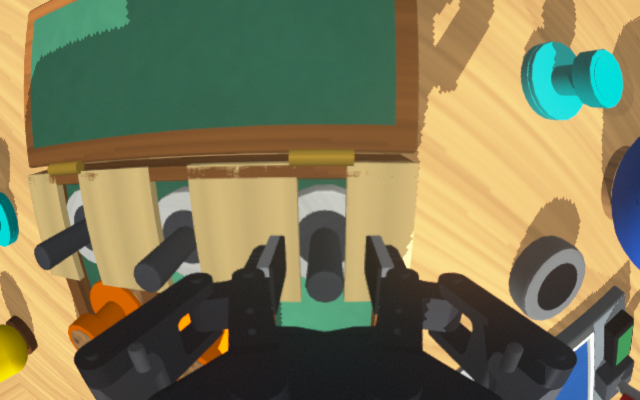

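{"fn": "jog_arm", "kwargs": {"deltas": [{"tx": 0,"ty": 0,"tz": -0.4,"wx": 0,"wy": 0.2,"wz": 0},{"tx": 0,"ty": 0,"tz": -0.4,"wx": 0,"wy": 0.2,"wz": 0}]}}

```text
t: 6.37
tool_pos: [0.6398, 0.1785, 0.2167]
tool_rot: [0.0, 0.962, 0.275, 0.0]
force: [1.4, 1.4, 0.3]
gripper_width: 0.04
```

{"fn": "jog_arm", "kwargs": {"deltas": [{"tx": 0,"ty": 0,"tz": 0,"wx": 0,"wy": 0,"wz": 0},{"tx": 0,"ty": 0,"tz": 0,"wx": 0,"wy": 0,"wz": 0},{"tx": 0,"ty": 0,"tz": 0,"wx": 0,"wy": 0,"wz": 0},{"tx": 0,"ty": 0,"tz": 0,"wx": 0,"wy": 0,"wz": 0},{"tx": 0,"ty": 0,"tz": 0,"wx": 0,"wy": 0,"wz": 0},{"tx": 0,"ty": 0,"tz": 0,"wx": 0,"wy": 0,"wz": 0}], "fingers": 0.8}}

```text
t: 6.87
tool_pos: [0.6396, 0.1786, 0.2157]
tool_rot: [0.0, 0.962, 0.275, -0.001]
force: [-0.6, 1.6, 3.8]
gripper_width: 0.0143
```

```bash
python3 -c "
from h import *
plan(case(-.036,-.08),.062,32)"
```

```text
t6.9 d(cm) [-6.88  0.03 -0.12] w [ 0.01  0.07 -0.11] rows>=1.7 q [ 0.57  0.26 -0.01  0.   -1.29  1.55] gw 0.0143 F [-0.6  1.6  3.8]
```

{"fn": "jog_arm", "kwargs": {"deltas": [{"tx": 0,"ty": 0,"tz": -0.2,"wx": 0,"wy": 0,"wz": 0},{"tx": -0.5,"ty": 0,"tz": -0.25,"wx": 0,"wy": 0,"wz": 0},{"tx": -1.3,"ty": 0,"tz": -0.25,"wx": 0,"wy": 0,"wz": 0},{"tx": -2.3,"ty": 0,"tz": -0.25,"wx": 0,"wy": 0,"wz": 0},{"tx": -3.3,"ty": 0,"tz": -0.25,"wx": 0,"wy": 0,"wz": 0},{"tx": -4.3,"ty": 0,"tz": -0.25,"wx": 0,"wy": 0,"wz": 0},{"tx": -5.3,"ty": 0,"tz": -0.25,"wx": 0,"wy": 0,"wz": 0},{"tx": -6.2,"ty": 0,"tz": -0.25,"wx": 0,"wy": 0,"wz": 0},{"tx": -6.9,"ty": 0,"tz": -0.25,"wx": 0,"wy": 0,"wz": 0},{"tx": -6.9,"ty": 0,"tz": -0.25,"wx": 0,"wy": 0,"wz": 0},{"tx": -6.9,"ty": 0,"tz": -0.25,"wx": 0,"wy": 0,"wz": 0}]}}

```text
t: 7.78
tool_pos: [0.5807, 0.1418, 0.2179]
tool_rot: [0.0, 0.962, 0.275, -0.001]
force: [0.1, 0.4, -4.0]
gripper_width: 0.0145
```

```bash
python3 -c "
from h import *
save('wrist','w6')
plan(case(-.036,-.08),.062,32)
c=np.array([.5846,-.1863]);y=np.array([.424,.906])
for k in(-.08,0,.08): print(c+k*y)"
```

```text
t7.8 d(cm) [0.02 0.02 0.1 ] w [ 0.01  0.08 -0.12] rows>=0.0 q [ 0.57  0.09 -0.2   0.   -1.28  1.55] gw 0.0141 F [ 0.3  0.6 -2.6]
[ 0.55068 -0.25878]
[ 0.5846 -0.1863]
[ 0.61852 -0.11382]
```

View pics/w6.png

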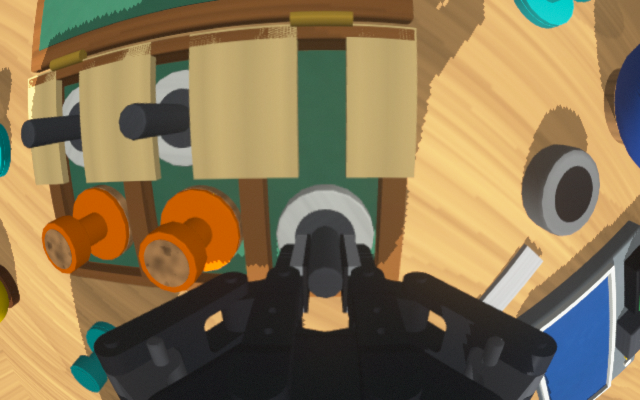

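```bash
python3 -c "
from h import *
plan((.5507,-.2588),.0725,32)"
```

```text
t7.8 d(cm) [-23.74  32.44  -0.92] w [ 0.01  0.08 -0.12] rows>=9.6 q [ 0.57  0.09 -0.2   0.   -1.28  1.55] gw 0.0141 F [ 0.3  0.6 -2.6]
```

{"fn": "jog_arm", "kwargs": {"deltas": [{"tx": 0,"ty": 0,"tz": -1,"wx": 0,"wy": 0,"wz": 0},{"tx": 0,"ty": 0,"tz": -3,"wx": 0,"wy": 0,"wz": 0},{"tx": 0,"ty": 0,"tz": -5.5,"wx": 0,"wy": 0,"wz": 0},{"tx": -1,"ty": 1.4,"tz": -7.5,"wx": 0,"wy": 0,"wz": 0},{"tx": -3,"ty": 4.1,"tz": -8,"wx": 0,"wy": 0,"wz": 0},{"tx": -5,"ty": 6.8,"tz": -8,"wx": 0,"wy": 0,"wz": 0},{"tx": -7,"ty": 9.6,"tz": -8,"wx": 0,"wy": 0,"wz": 0},{"tx": -9,"ty": 12.3,"tz": -8,"wx": 0,"wy": 0,"wz": 0},{"tx": -11,"ty": 15,"tz": -8,"wx": 0,"wy": 0,"wz": 0},{"tx": -13,"ty": 17.8,"tz": -8,"wx": 0,"wy": 0,"wz": 0},{"tx": -15,"ty": 20.5,"tz": -8,"wx": 0,"wy": 0,"wz": 0},{"tx": -17,"ty": 23.2,"tz": -8,"wx": 0,"wy": 0,"wz": 0},{"tx": -19,"ty": 26,"tz": -8,"wx": 0,"wy": 0,"wz": 0},{"tx": -21,"ty": 28.7,"tz": -8,"wx": 0,"wy": 0,"wz": 0},{"tx": -22.7,"ty": 31,"tz": -8,"wx": 0,"wy": 0,"wz": 0},{"tx": -23.7,"ty": 32.4,"tz": -7,"wx": 0,"wy": 0,"wz": 0},{"tx": -23.7,"ty": 32.4,"tz": -6,"wx": 0,"wy": 0,"wz": 0},{"tx": -23.7,"ty": 32.4,"tz": -6,"wx": 0,"wy": 0,"wz": 0}]}}

```text
t: 9.33
tool_pos: [0.5504, -0.2588, 0.2758]
tool_rot: [-0.001, 0.962, 0.274, -0.002]
force: [-0.6, 1.2, -3.4]
gripper_width: 0.0143
```

```bash
python3 -c "
from h import *
save('wrist','w7')
plan((.5507,-.2588),.0725,32)"
```

```text
t9.4 d(cm) [-0.02  0.06  4.95] w [-0.12  0.21 -0.17] rows>=1.2 q [-0.11  0.09 -0.1   0.   -1.39  2.24] gw 0.0142 F [-0.1  0.6 -2.3]
```

View pics/w7.png

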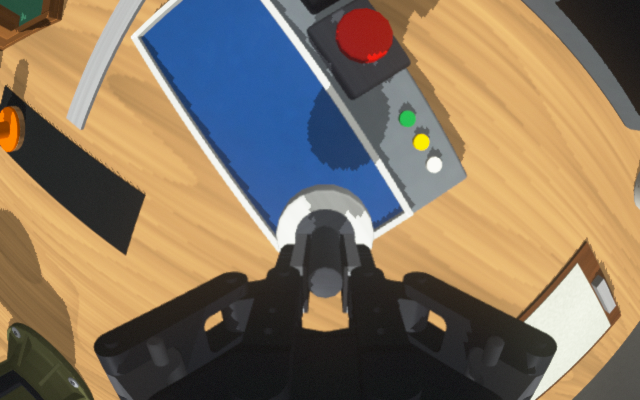

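The disc is held at (325,225), with its low edge near the pad's near end. I'll check its position against the lip corners.

```bash
python3 -c "
from h import *
for p in [(412,213),(133,37)]: print(ray('wrist',p,.026))
for p in [(365,32)]: print(ray('wrist',p,.077))
# from top: outer lip corners
for p in [(385,206.1),(478.3,268.3),(501.7,230.6),(409.9,169.9)]: print('top',ray('top',p,.026))
im=cv2.imread('pics/w7.png');b,m=blobs(im,(0,150,80),(4,255,255),100);print(b)
"
```

```text
[ 0.5816327 -0.3181509  0.026    ]
[ 0.58926606 -0.05164881  0.026     ]
[ 0.65946536 -0.21660928  0.077     ]
top [ 0.58703568 -0.05168132  0.026     ]
top [ 0.48587945 -0.27476104  0.026     ]
top [ 0.57875965 -0.31771575  0.026     ]
top [ 0.68173436 -0.09563853  0.026     ]
[(np.int32(2394), array([364. ,  34.9]), array([336,   8,  57,  55], dtype=int32))]
```

{"fn": "jog_arm", "kwargs": {"deltas": [{"tx": 0,"ty": 0,"tz": 1.5,"wx": 0,"wy": 0,"wz": 0},{"tx": 0,"ty": 0,"tz": 3,"wx": 0,"wy": 0.2,"wz": 0},{"tx": 0,"ty": 0,"tz": 4,"wx": 0,"wy": 0.2,"wz": 0},{"tx": 0,"ty": 0,"tz": 4.6,"wx": 0,"wy": 0.2,"wz": 0},{"tx": 0,"ty": 0,"tz": 4.9,"wx": 0,"wy": 0.2,"wz": 0},{"tx": 0,"ty": 0,"tz": 4.9,"wx": 0,"wy": 0.2,"wz": 0},{"tx": 0,"ty": 0,"tz": 4.9,"wx": 0,"wy": 0.2,"wz": 0}]}}

```text
t: 9.97
tool_pos: [0.5511, -0.2581, 0.2301]
tool_rot: [0.0, 0.961, 0.275, 0.001]
force: [0.5, -0.1, -1.8]
gripper_width: 0.0143
```

{"fn": "jog_arm", "kwargs": {"deltas": [{"tx": 0,"ty": 0,"tz": 0.1,"wx": 0,"wy": 0,"wz": 0},{"tx": 0,"ty": 0,"tz": 0.2,"wx": 0,"wy": 0,"wz": 0},{"tx": 0,"ty": 0,"tz": 0.25,"wx": 0,"wy": 0,"wz": 0},{"tx": 0,"ty": 0,"tz": 0.25,"wx": 0,"wy": 0,"wz": 0}]}}

```text
t: 10.3
tool_pos: [0.551, -0.2583, 0.2278]
tool_rot: [0.0, 0.962, 0.275, 0.001]
force: [-0.0, 1.8, 0.8]
gripper_width: 0.0145
```

Contact is made, so I'll release and rise.

{"fn": "jog_arm", "kwargs": {"deltas": [{"tx": 0,"ty": 0,"tz": 0,"wx": 0,"wy": 0,"wz": 0},{"tx": 0,"ty": 0,"tz": 0,"wx": 0,"wy": 0,"wz": 0},{"tx": 0,"ty": 0,"tz": 0,"wx": 0,"wy": 0,"wz": 0},{"tx": 0,"ty": 0,"tz": -1.5,"wx": 0,"wy": 0,"wz": 0},{"tx": 0,"ty": 0,"tz": -4,"wx": 0,"wy": 0,"wz": 0},{"tx": 0,"ty": 0,"tz": -7,"wx": 0,"wy": 0,"wz": 0},{"tx": 0,"ty": 0,"tz": -9,"wx": 0,"wy": 0,"wz": 0},{"tx": 0,"ty": 0,"tz": -9,"wx": 0,"wy": 0,"wz": 0}], "fingers": 4}}

```text
t: 10.97
tool_pos: [0.5513, -0.259, 0.3231]
tool_rot: [0.003, 0.962, 0.275, 0.004]
force: [1.5, -0.3, 1.8]
gripper_width: 0.0401
```

```bash
python3 -c "
from h import *
save('wrist','w8');save('top','t8')
plan((.5406,.2076),.1,32)
plan((.5406,.2076),.057,32)"
```

```text
t11.1 d(cm) [ 23.72 -40.12   6.32] w [ 0.09 -0.21 -0.13] rows>=11.3 q [-0.11  0.07 -0.04 -0.   -1.46  2.24] gw 0.0400 F [ 0.4 -0.1 -0.6]
t11.1 d(cm) [ 23.7  -40.13  10.62] w [ 0.09 -0.21 -0.13] rows>=11.5 q [-0.11  0.07 -0.04 -0.   -1.46  2.24] gw 0.0400 F [ 0.4 -0.1 -0.6]
```

View pics/w8.png

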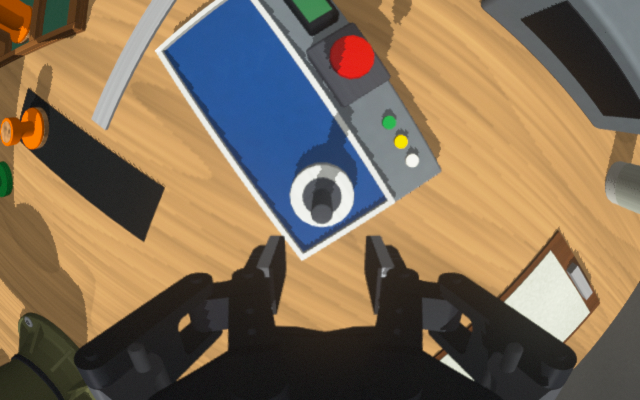

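View pics/t8.png

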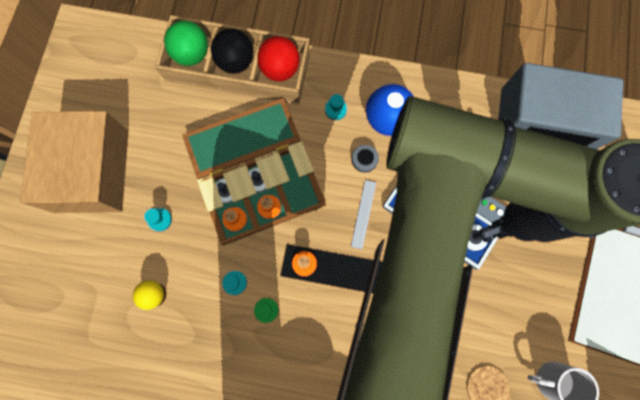

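Disc 1 stands on the pad at px (322,195), and the stands haven't moved. Next is the lane 2 stand.

{"fn": "jog_arm", "kwargs": {"deltas": [{"tx": 2,"ty": -3.4,"tz": 0,"wx": 0,"wy": 0,"wz": 0},{"tx": 4,"ty": -6.8,"tz": 0,"wx": 0,"wy": 0,"wz": 0},{"tx": 6,"ty": -10.2,"tz": 0,"wx": 0,"wy": 0,"wz": 0},{"tx": 8,"ty": -13.6,"tz": 0,"wx": 0,"wy": 0,"wz": 0},{"tx": 10,"ty": -17,"tz": 0,"wx": 0,"wy": 0,"wz": 0},{"tx": 12,"ty": -20.4,"tz": 0,"wx": 0,"wy": 0,"wz": 0},{"tx": 14,"ty": -23.8,"tz": 0,"wx": 0,"wy": 0,"wz": 0},{"tx": 16,"ty": -27.2,"tz": 0,"wx": 0,"wy": 0,"wz": 0},{"tx": 18,"ty": -30.6,"tz": 0,"wx": 0,"wy": 0,"wz": 0},{"tx": 20,"ty": -34,"tz": 0,"wx": 0,"wy": 0,"wz": 0},{"tx": 22,"ty": -37.4,"tz": 1,"wx": 0,"wy": 0,"wz": 0},{"tx": 23.7,"ty": -40.1,"tz": 3,"wx": 0,"wy": 0,"wz": 0},{"tx": 23.7,"ty": -40.1,"tz": 5,"wx": 0,"wy": 0,"wz": 0},{"tx": 23.7,"ty": -40.1,"tz": 5,"wx": 0,"wy": 0,"wz": 0},{"tx": 23.7,"ty": -40.1,"tz": 5,"wx": 0,"wy": 0,"wz": 0}], "fingers": 6}}

```text
t: 12.32
tool_pos: [0.5398, 0.2071, 0.2652]
tool_rot: [0.001, 0.961, 0.275, -0.001]
force: [0.1, -0.5, 0.0]
gripper_width: 0.0597
```

```bash
python3 -c "
from h import *
save('wrist','w9')
plan((.5406,.2076),.057,32)"
```

```text
t12.4 d(cm) [ 0.06 -0.06  5.51] w [ 0.06 -0.03 -0.14] rows>=1.3 q [ 0.71  0.01 -0.2   0.   -1.36  1.41] gw 0.0600 F [-0.3  0.3  0.6]
```

View pics/w9.png

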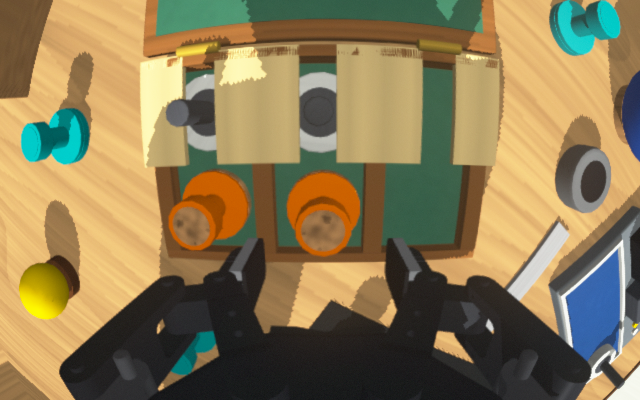

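{"fn": "jog_arm", "kwargs": {"deltas": [{"tx": 0,"ty": 0,"tz": 2,"wx": 0,"wy": 0,"wz": 0},{"tx": 0,"ty": 0,"tz": 4,"wx": 0,"wy": 0,"wz": 0},{"tx": 0,"ty": 0,"tz": 5.5,"wx": 0,"wy": 0,"wz": 0},{"tx": 0,"ty": 0,"tz": 5.5,"wx": 0,"wy": 0,"wz": 0},{"tx": 0,"ty": 0,"tz": 5.5,"wx": 0,"wy": 0,"wz": 0}]}}

```text
t: 12.78
tool_pos: [0.5408, 0.2065, 0.2133]
tool_rot: [0.0, 0.962, 0.274, 0.001]
force: [-0.4, -0.8, 1.2]
gripper_width: 0.0603
```

{"fn": "jog_arm", "kwargs": {"deltas": [{"tx": 0,"ty": 0,"tz": 0,"wx": 0,"wy": 0,"wz": 0},{"tx": 0,"ty": 0,"tz": 0,"wx": 0,"wy": 0,"wz": 0},{"tx": 0,"ty": 0,"tz": 0,"wx": 0,"wy": 0,"wz": 0},{"tx": 0,"ty": 0,"tz": 0,"wx": 0,"wy": 0,"wz": 0},{"tx": 0,"ty": 0,"tz": 0,"wx": 0,"wy": 0,"wz": 0},{"tx": 0,"ty": 0,"tz": 0,"wx": 0,"wy": 0,"wz": 0}], "fingers": 2.5}}

```text
t: 13.28
tool_pos: [0.5409, 0.2077, 0.2145]
tool_rot: [-0.0, 0.962, 0.275, 0.002]
force: [-0.7, 0.2, 6.9]
gripper_width: 0.0323
```

```bash
python3 -c "
from h import *
plan((.428,.02),.0515,32)"
```

```text
t13.3 d(cm) [-19.51   9.97   0.71] w [ 0.05 -0.28 -0.1 ] rows>=5.3 q [ 0.71  0.05 -0.26  0.   -1.26  1.41] gw 0.0323 F [-0.7  0.2  6.9]
```

{"fn": "jog_arm", "kwargs": {"deltas": [{"tx": 0,"ty": 0,"tz": -1,"wx": 0,"wy": 0,"wz": 0},{"tx": 0,"ty": 0,"tz": -3,"wx": 0,"wy": 0,"wz": 0},{"tx": 0,"ty": 0,"tz": -5.5,"wx": 0,"wy": 0,"wz": 0},{"tx": -1,"ty": 0.5,"tz": -8,"wx": 0,"wy": 0,"wz": 0},{"tx": -4,"ty": 2,"tz": -9,"wx": 0,"wy": 0,"wz": 0},{"tx": -7,"ty": 3.5,"tz": -9,"wx": 0,"wy": 0,"wz": 0},{"tx": -10,"ty": 5.1,"tz": -9,"wx": 0,"wy": 0,"wz": 0},{"tx": -13,"ty": 6.6,"tz": -9,"wx": 0,"wy": 0,"wz": 0},{"tx": -16,"ty": 8.2,"tz": -9,"wx": 0,"wy": 0,"wz": 0},{"tx": -18.5,"ty": 9.5,"tz": -8.5,"wx": 0,"wy": 0,"wz": 0},{"tx": -19.5,"ty": 10,"tz": -7,"wx": 0,"wy": 0,"wz": 0},{"tx": -19.5,"ty": 10,"tz": -5,"wx": 0,"wy": 0,"wz": 0},{"tx": -19.5,"ty": 10,"tz": -3,"wx": 0,"wy": 0,"wz": 0},{"tx": -19.5,"ty": 10,"tz": -2,"wx": 0,"wy": 0,"wz": 0},{"tx": -19.5,"ty": 10,"tz": -2,"wx": 0,"wy": 0,"wz": 0}]}}

```text
t: 14.53
tool_pos: [0.4267, 0.0192, 0.2298]
tool_rot: [-0.0, 0.962, 0.274, -0.001]
force: [0.1, 0.0, -0.9]
gripper_width: 0.032
```

```bash
python3 -c "
from h import *
plan((.428,.02),.0535,32)
save('wrist','w10')"
```

```text
t14.5 d(cm) [0.15 0.01 2.13] w [-0.06  0.12 -0.14] rows>=0.5 q [ 0.52 -0.41 -0.62 -0.   -1.36  1.6 ] gw 0.0320 F [ 0.1  0.  -0.9]
```

View pics/w10.png

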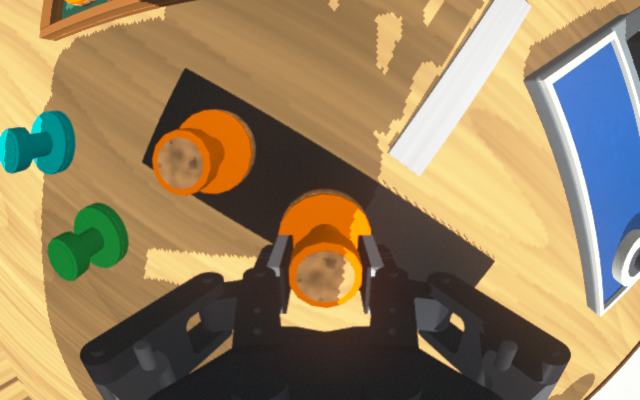

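{"fn": "jog_arm", "kwargs": {"deltas": [{"tx": 0.1,"ty": 0,"tz": 1,"wx": 0,"wy": 0,"wz": 0},{"tx": 0.1,"ty": 0,"tz": 1.7,"wx": 0,"wy": 0,"wz": 0},{"tx": 0.1,"ty": 0,"tz": 2.1,"wx": 0,"wy": 0,"wz": 0},{"tx": 0.1,"ty": 0,"tz": 2.1,"wx": 0,"wy": 0,"wz": 0},{"tx": 0.1,"ty": 0,"tz": 2.1,"wx": 0,"wy": 0,"wz": 0}]}}

```text
t: 15.0
tool_pos: [0.4284, 0.0201, 0.2108]
tool_rot: [-0.0, 0.962, 0.275, 0.001]
force: [-0.1, -0.5, -0.3]
gripper_width: 0.032
```

{"fn": "jog_arm", "kwargs": {"deltas": [{"tx": 0,"ty": 0,"tz": 0,"wx": 0,"wy": 0,"wz": 0},{"tx": 0,"ty": 0,"tz": 0,"wx": 0,"wy": 0,"wz": 0},{"tx": 0,"ty": 0,"tz": 0,"wx": 0,"wy": 0,"wz": 0},{"tx": 0,"ty": 0,"tz": -1,"wx": 0,"wy": 0,"wz": 0},{"tx": 0,"ty": 0,"tz": -3,"wx": 0,"wy": 0,"wz": 0},{"tx": 0,"ty": 0,"tz": -6,"wx": 0,"wy": 0,"wz": 0},{"tx": 0,"ty": 0,"tz": -8,"wx": 0,"wy": 0,"wz": 0},{"tx": 0,"ty": 0,"tz": -8,"wx": 0,"wy": 0,"wz": 0}], "fingers": 5}}

```text
t: 15.67
tool_pos: [0.4292, 0.02, 0.297]
tool_rot: [0.0, 0.962, 0.275, 0.005]
force: [0.6, -0.6, -0.8]
gripper_width: 0.0503
```

```bash
python3 -c "
from h import *
save('wrist','w11')
plan((.5989,.2464),.062,32)"
```

```text
t15.7 d(cm) [ 26.34 -10.25   7.92] w [ 0.08 -0.42 -0.12] rows>=7.0 q [ 0.52 -0.44 -0.52  0.   -1.47  1.6 ] gw 0.0499 F [ 0.6 -0.3 -0.4]
```

View pics/w11.png

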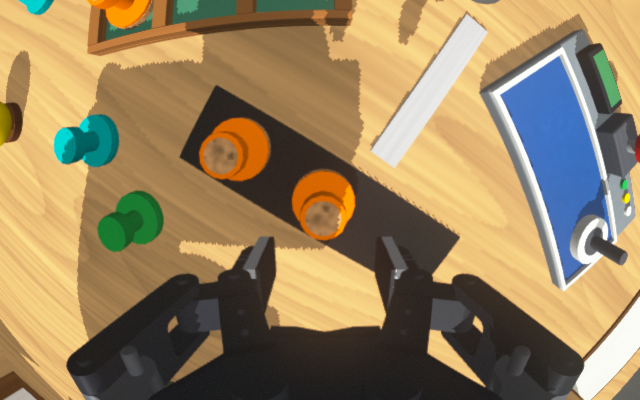

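{"fn": "jog_arm", "kwargs": {"deltas": [{"tx": 3.8,"ty": -1.5,"tz": 0,"wx": 0,"wy": 0,"wz": 0},{"tx": 7.6,"ty": -3,"tz": 0,"wx": 0,"wy": 0,"wz": 0},{"tx": 11.4,"ty": -4.5,"tz": 0,"wx": 0,"wy": 0,"wz": 0},{"tx": 15.2,"ty": -6,"tz": 0,"wx": 0,"wy": 0,"wz": 0},{"tx": 19,"ty": -7.4,"tz": 0,"wx": 0,"wy": 0,"wz": 0},{"tx": 22.8,"ty": -8.9,"tz": 0,"wx": 0,"wy": 0,"wz": 0},{"tx": 26.3,"ty": -10.2,"tz": 1,"wx": 0,"wy": -0.2,"wz": 0},{"tx": 26.3,"ty": -10.2,"tz": 3,"wx": 0,"wy": -0.2,"wz": 0},{"tx": 26.3,"ty": -10.2,"tz": 5,"wx": 0,"wy": -0.2,"wz": 0},{"tx": 26.3,"ty": -10.2,"tz": 6.8,"wx": 0,"wy": -0.2,"wz": 0},{"tx": 26.3,"ty": -10.2,"tz": 7.6,"wx": 0,"wy": -0.2,"wz": 0},{"tx": 26.3,"ty": -10.2,"tz": 7.6,"wx": 0,"wy": -0.2,"wz": 0},{"tx": 26.3,"ty": -10.2,"tz": 7.6,"wx": 0,"wy": -0.2,"wz": 0}], "fingers": 4}}

```text
t: 16.8
tool_pos: [0.5979, 0.2454, 0.2156]
tool_rot: [0.001, 0.962, 0.275, -0.001]
force: [0.5, -0.1, 0.6]
gripper_width: 0.04
```

```bash
python3 -c "
from h import *
save('wrist','w12')
plan((.5989,.2464),.062,32)"
```

```text
t16.9 d(cm) [ 0.11 -0.03 -0.03] w [ 0.03  0.   -0.12] rows>=0.0 q [ 0.7   0.22 -0.07  0.   -1.29  1.43] gw 0.0400 F [-0.5  0.2 -0.2]
```

View pics/w12.png

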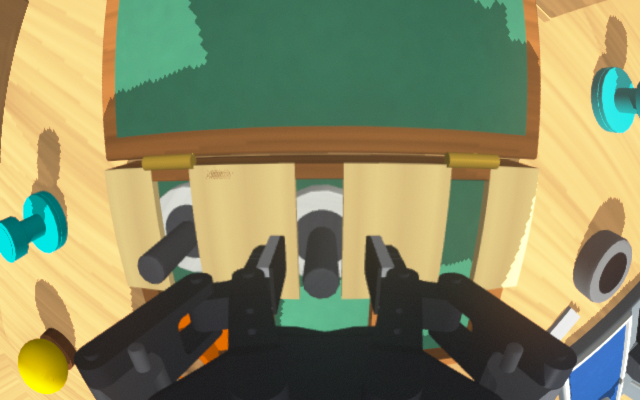

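The stem sits between the jaws at px (320,265), so I'll close and draw.

{"fn": "jog_arm", "kwargs": {"deltas": [{"tx": 0.1,"ty": 0,"tz": 0,"wx": 0,"wy": 0,"wz": 0},{"tx": 0.1,"ty": 0,"tz": 0,"wx": 0,"wy": 0,"wz": 0},{"tx": 0.1,"ty": 0,"tz": 0,"wx": 0,"wy": 0,"wz": 0},{"tx": 0.1,"ty": 0,"tz": 0,"wx": 0,"wy": 0,"wz": 0},{"tx": 0.1,"ty": 0,"tz": 0,"wx": 0,"wy": 0,"wz": 0},{"tx": 0.1,"ty": 0,"tz": 0,"wx": 0,"wy": 0,"wz": 0}], "fingers": 0.8}}

```text
t: 17.35
tool_pos: [0.599, 0.2465, 0.2169]
tool_rot: [-0.0, 0.962, 0.275, 0.0]
force: [-1.7, 2.1, 6.5]
gripper_width: 0.0141
```

```bash
python3 -c "
from h import *
plan(case(-.036,0),.062,32)"
```

```text
t17.4 d(cm) [-7.03 -0.06 -0.02] w [ 0.01 -0.05 -0.1 ] rows>=1.7 q [ 0.7   0.22 -0.06  0.   -1.29  1.43] gw 0.0141 F [-1.7  2.1  6.5]
```

{"fn": "jog_arm", "kwargs": {"deltas": [{"tx": 0,"ty": 0,"tz": -0.25,"wx": 0,"wy": 0,"wz": 0},{"tx": -0.5,"ty": 0,"tz": -0.3,"wx": 0,"wy": 0,"wz": 0},{"tx": -1.3,"ty": 0,"tz": -0.3,"wx": 0,"wy": 0,"wz": 0},{"tx": -2.3,"ty": 0,"tz": -0.3,"wx": 0,"wy": 0,"wz": 0},{"tx": -3.3,"ty": 0,"tz": -0.3,"wx": 0,"wy": 0,"wz": 0},{"tx": -4.3,"ty": 0,"tz": -0.3,"wx": 0,"wy": 0,"wz": 0},{"tx": -5.3,"ty": 0,"tz": -0.3,"wx": 0,"wy": 0,"wz": 0},{"tx": -6.3,"ty": 0,"tz": -0.3,"wx": 0,"wy": 0,"wz": 0},{"tx": -7,"ty": 0,"tz": -0.3,"wx": 0,"wy": 0,"wz": 0},{"tx": -7,"ty": 0,"tz": -0.3,"wx": 0,"wy": 0,"wz": 0},{"tx": -7,"ty": 0,"tz": -0.3,"wx": 0,"wy": 0,"wz": 0}]}}

```text
t: 18.27
tool_pos: [0.5389, 0.2088, 0.2182]
tool_rot: [0.0, 0.962, 0.275, -0.001]
force: [-0.2, -1.1, -3.7]
gripper_width: 0.0138
```

```bash
python3 -c "
from h import *
save('wrist','w13')
plan((.5845,-.185),.0735,32)"
```

```text
t18.3 d(cm) [-16.96  35.85  -0.99] w [ 0.01  0.1  -0.13] rows>=9.5 q [ 0.72  0.04 -0.25 -0.   -1.27  1.41] gw 0.0141 F [-0.5 -0.7 -2.7]
```

View pics/w13.png

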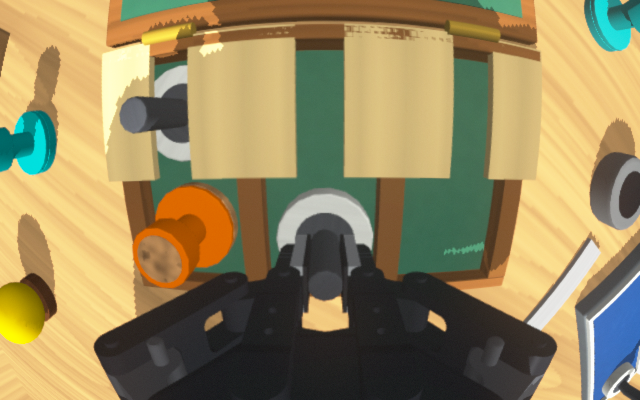

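{"fn": "jog_arm", "kwargs": {"deltas": [{"tx": 0,"ty": 0,"tz": -1,"wx": 0,"wy": 0,"wz": 0},{"tx": 0,"ty": 0,"tz": -3,"wx": 0,"wy": 0,"wz": 0},{"tx": 0,"ty": 0,"tz": -5.5,"wx": 0,"wy": 0,"wz": 0},{"tx": -0.7,"ty": 1.5,"tz": -7.5,"wx": 0,"wy": 0,"wz": 0},{"tx": -2,"ty": 4.3,"tz": -8.5,"wx": 0,"wy": 0,"wz": 0},{"tx": -3.5,"ty": 7.3,"tz": -8.5,"wx": 0,"wy": 0,"wz": 0},{"tx": -5,"ty": 10.4,"tz": -8.5,"wx": 0,"wy": 0,"wz": 0},{"tx": -6.5,"ty": 13.6,"tz": -8.5,"wx": 0,"wy": 0,"wz": 0},{"tx": -8,"ty": 16.8,"tz": -8.5,"wx": 0,"wy": 0,"wz": 0},{"tx": -9.5,"ty": 20,"tz": -8.5,"wx": 0,"wy": 0,"wz": 0},{"tx": -11,"ty": 23.2,"tz": -8.5,"wx": 0,"wy": 0,"wz": 0},{"tx": -12.5,"ty": 26.4,"tz": -8.5,"wx": 0,"wy": 0,"wz": 0},{"tx": -14,"ty": 29.6,"tz": -8.5,"wx": 0,"wy": 0,"wz": 0},{"tx": -15.5,"ty": 32.7,"tz": -8.5,"wx": 0,"wy": 0,"wz": 0},{"tx": -16.5,"ty": 34.9,"tz": -8,"wx": 0,"wy": 0,"wz": 0},{"tx": -17,"ty": 35.8,"tz": -7,"wx": 0,"wy": 0,"wz": 0},{"tx": -17,"ty": 35.8,"tz": -6,"wx": 0,"wy": 0,"wz": 0},{"tx": -17,"ty": 35.8,"tz": -6,"wx": 0,"wy": 0,"wz": 0}]}}

```text
t: 19.82
tool_pos: [0.5835, -0.1846, 0.2755]
tool_rot: [-0.001, 0.962, 0.274, -0.003]
force: [-0.1, 1.1, -4.8]
gripper_width: 0.0144
```

```bash
python3 -c "
from h import *
save('wrist','w14')
plan((.5845,-.185),.073,32)"
```

```text
t19.9 d(cm) [0.03 0.13 4.89] w [-0.14  0.24 -0.13] rows>=1.2 q [ 0.02  0.1  -0.09  0.   -1.39  2.11] gw 0.0142 F [-0.2  1.3 -2.4]
```

View pics/w14.png

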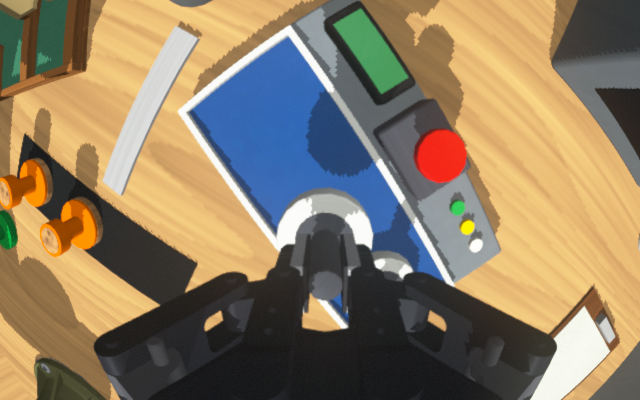

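{"fn": "jog_arm", "kwargs": {"deltas": [{"tx": 0,"ty": 0,"tz": 1.5,"wx": 0,"wy": 0,"wz": 0},{"tx": 0,"ty": 0,"tz": 3,"wx": 0,"wy": 0.2,"wz": 0},{"tx": 0,"ty": 0,"tz": 4,"wx": 0,"wy": 0.2,"wz": 0},{"tx": 0,"ty": 0,"tz": 4.5,"wx": 0,"wy": 0.2,"wz": 0},{"tx": 0,"ty": 0,"tz": 4.8,"wx": 0,"wy": 0.2,"wz": 0},{"tx": 0,"ty": 0,"tz": 4.9,"wx": 0,"wy": 0.2,"wz": 0},{"tx": 0,"ty": 0,"tz": 4.9,"wx": 0,"wy": 0.2,"wz": 0},{"tx": 0,"ty": 0,"tz": 4.9,"wx": 0,"wy": 0.2,"wz": 0}]}}

```text
t: 20.53
tool_pos: [0.5843, -0.1846, 0.2307]
tool_rot: [0.0, 0.962, 0.275, 0.001]
force: [-0.1, -0.2, -3.0]
gripper_width: 0.0139
```

{"fn": "jog_arm", "kwargs": {"deltas": [{"tx": 0,"ty": 0,"tz": 0.1,"wx": 0,"wy": 0,"wz": 0},{"tx": 0,"ty": 0,"tz": 0.2,"wx": 0,"wy": 0,"wz": 0},{"tx": 0,"ty": 0,"tz": 0.28,"wx": 0,"wy": 0,"wz": 0},{"tx": 0,"ty": 0,"tz": 0.28,"wx": 0,"wy": 0,"wz": 0},{"tx": 0,"ty": 0,"tz": 0.28,"wx": 0,"wy": 0,"wz": 0}]}}

```text
t: 20.95
tool_pos: [0.5842, -0.1846, 0.2289]
tool_rot: [0.0, 0.962, 0.275, 0.002]
force: [-2.3, 2.7, 5.1]
gripper_width: 0.0142
```

Contact again (5 N), so I'll release and rise.

{"fn": "jog_arm", "kwargs": {"deltas": [{"tx": 0,"ty": 0,"tz": 0,"wx": 0,"wy": 0,"wz": 0},{"tx": 0,"ty": 0,"tz": 0,"wx": 0,"wy": 0,"wz": 0},{"tx": 0,"ty": 0,"tz": 0,"wx": 0,"wy": 0,"wz": 0},{"tx": 0,"ty": 0,"tz": -1.5,"wx": 0,"wy": 0,"wz": 0},{"tx": 0,"ty": 0,"tz": -4,"wx": 0,"wy": 0,"wz": 0},{"tx": 0,"ty": 0,"tz": -7,"wx": 0,"wy": 0,"wz": 0},{"tx": 0,"ty": 0,"tz": -9,"wx": 0,"wy": 0,"wz": 0},{"tx": 0,"ty": 0,"tz": -9,"wx": 0,"wy": 0,"wz": 0}], "fingers": 4}}

```text
t: 21.62
tool_pos: [0.5846, -0.1853, 0.3231]
tool_rot: [0.002, 0.962, 0.275, 0.005]
force: [1.4, -0.2, 0.3]
gripper_width: 0.04
```

```bash
python3 -c "
from h import *
save('wrist','w15')
plan((.498,.2779),.1,32)"
```

```text
t21.7 d(cm) [ 17.07 -43.89   6.46] w [ 0.22 -0.34 -0.13] rows>=11.4 q [ 0.02  0.08 -0.03  0.   -1.46  2.11] gw 0.0398 F [-0.3 -0.3 -0.7]
```

View pics/w15.png

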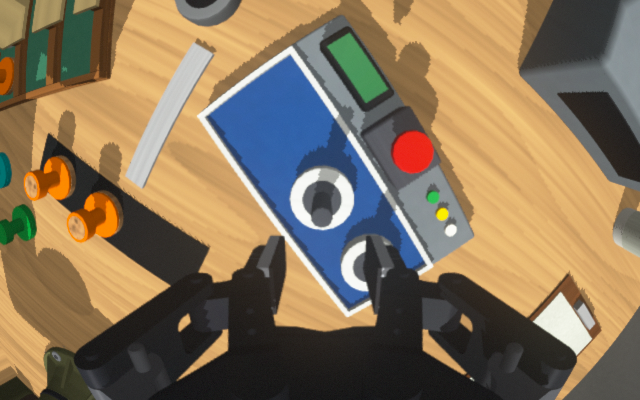

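Two discs stand on the pad, at px (322,195) and (368,262). Next is the lane 1 stand.

{"fn": "jog_arm", "kwargs": {"deltas": [{"tx": 1.4,"ty": -3.6,"tz": 0,"wx": 0,"wy": 0,"wz": 0},{"tx": 2.8,"ty": -7.2,"tz": 0,"wx": 0,"wy": 0,"wz": 0},{"tx": 4.2,"ty": -10.8,"tz": 0,"wx": 0,"wy": 0,"wz": 0},{"tx": 5.6,"ty": -14.4,"tz": 0,"wx": 0,"wy": 0,"wz": 0},{"tx": 7,"ty": -18,"tz": 0,"wx": 0,"wy": 0,"wz": 0},{"tx": 8.4,"ty": -21.6,"tz": 0,"wx": 0,"wy": 0,"wz": 0},{"tx": 9.8,"ty": -25.2,"tz": 0,"wx": 0,"wy": 0,"wz": 0},{"tx": 11.2,"ty": -28.8,"tz": 0,"wx": 0,"wy": 0,"wz": 0},{"tx": 12.6,"ty": -32.4,"tz": 0,"wx": 0,"wy": 0,"wz": 0},{"tx": 14,"ty": -36,"tz": 0,"wx": 0,"wy": 0,"wz": 0},{"tx": 15.4,"ty": -39.6,"tz": 1,"wx": 0,"wy": 0,"wz": 0},{"tx": 16.6,"ty": -42.7,"tz": 3,"wx": 0,"wy": 0,"wz": 0},{"tx": 17.1,"ty": -43.9,"tz": 5,"wx": 0,"wy": 0,"wz": 0},{"tx": 17.1,"ty": -43.9,"tz": 5,"wx": 0,"wy": 0,"wz": 0},{"tx": 17.1,"ty": -43.9,"tz": 5,"wx": 0,"wy": 0,"wz": 0},{"tx": 17.1,"ty": -43.9,"tz": 5,"wx": 0,"wy": 0,"wz": 0}], "fingers": 6}}

```text
t: 23.0
tool_pos: [0.4976, 0.278, 0.2675]
tool_rot: [0.0, 0.962, 0.275, 0.001]
force: [0.2, -0.3, 0.7]
gripper_width: 0.0601
```

```bash
python3 -c "
from h import *
save('wrist','w16')
plan((.498,.2779),.057,32)"
```

```text
t23.1 d(cm) [ 0.01 -0.01  5.62] w [ 0.03 -0.18 -0.17] rows>=1.3 q [ 0.86 -0.01 -0.22  0.   -1.36  1.26] gw 0.0598 F [-0.2 -0.6  0.2]
```

View pics/w16.png

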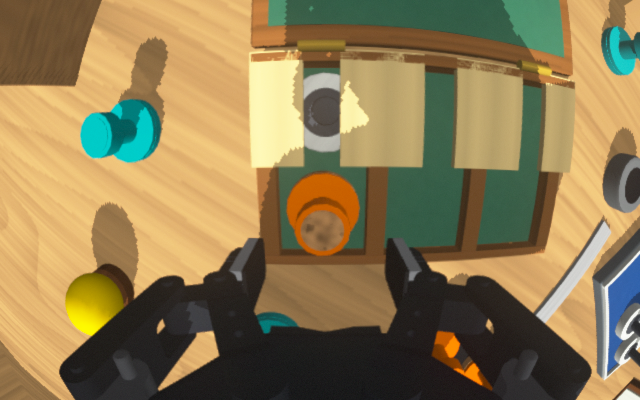

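{"fn": "jog_arm", "kwargs": {"deltas": [{"tx": 0,"ty": 0,"tz": 2,"wx": 0,"wy": 0,"wz": 0},{"tx": 0,"ty": 0,"tz": 4,"wx": 0,"wy": 0,"wz": 0},{"tx": 0,"ty": 0,"tz": 5.6,"wx": 0,"wy": 0,"wz": 0},{"tx": 0,"ty": 0,"tz": 5.6,"wx": 0,"wy": 0,"wz": 0},{"tx": 0,"ty": 0,"tz": 5.6,"wx": 0,"wy": 0,"wz": 0}]}}

```text
t: 23.47
tool_pos: [0.4979, 0.2776, 0.2119]
tool_rot: [0.0, 0.962, 0.274, 0.001]
force: [0.7, 1.1, 0.5]
gripper_width: 0.0598
```

{"fn": "jog_arm", "kwargs": {"deltas": [{"tx": 0,"ty": 0,"tz": 0,"wx": 0,"wy": 0,"wz": 0},{"tx": 0,"ty": 0,"tz": 0,"wx": 0,"wy": 0,"wz": 0},{"tx": 0,"ty": 0,"tz": 0,"wx": 0,"wy": 0,"wz": 0},{"tx": 0,"ty": 0,"tz": 0,"wx": 0,"wy": 0,"wz": 0},{"tx": 0,"ty": 0,"tz": 0,"wx": 0,"wy": 0,"wz": 0},{"tx": 0,"ty": 0,"tz": 0,"wx": 0,"wy": 0,"wz": 0}], "fingers": 2.5}}

```text
t: 23.97
tool_pos: [0.4979, 0.2788, 0.2134]
tool_rot: [-0.001, 0.962, 0.275, 0.002]
force: [-1.9, -0.2, 5.4]
gripper_width: 0.032
```

```bash
python3 -c "
from h import *
plan((.428,-.065),.0515,32)"
```

```text
t24.0 d(cm) [-24.11  25.49   0.58] w [ 0.02 -0.29 -0.1 ] rows>=8.4 q [ 0.86  0.02 -0.28  0.   -1.26  1.26] gw 0.0320 F [-1.9 -0.2  5.4]
```

{"fn": "jog_arm", "kwargs": {"deltas": [{"tx": 0,"ty": 0,"tz": -1,"wx": 0,"wy": 0,"wz": 0},{"tx": 0,"ty": 0,"tz": -3,"wx": 0,"wy": 0,"wz": 0},{"tx": 0,"ty": 0,"tz": -5.5,"wx": 0,"wy": 0,"wz": 0},{"tx": -1,"ty": 1,"tz": -8,"wx": 0,"wy": 0,"wz": 0},{"tx": -3,"ty": 3.1,"tz": -9.5,"wx": 0,"wy": 0,"wz": 0},{"tx": -5.3,"ty": 5.6,"tz": -9.5,"wx": 0,"wy": 0,"wz": 0},{"tx": -7.7,"ty": 8.1,"tz": -9.5,"wx": 0,"wy": 0,"wz": 0},{"tx": -10,"ty": 10.6,"tz": -9.5,"wx": 0,"wy": 0,"wz": 0},{"tx": -12.4,"ty": 13.1,"tz": -9.5,"wx": 0,"wy": 0,"wz": 0},{"tx": -14.8,"ty": 15.6,"tz": -9.5,"wx": 0,"wy": 0,"wz": 0},{"tx": -17.2,"ty": 18.2,"tz": -9.5,"wx": 0,"wy": 0,"wz": 0},{"tx": -19.6,"ty": 20.7,"tz": -9.5,"wx": 0,"wy": 0,"wz": 0},{"tx": -22,"ty": 23.2,"tz": -9.5,"wx": 0,"wy": 0,"wz": 0},{"tx": -23.7,"ty": 25,"tz": -8.5,"wx": 0,"wy": 0,"wz": 0},{"tx": -24.1,"ty": 25.5,"tz": -7,"wx": 0,"wy": 0,"wz": 0},{"tx": -24.1,"ty": 25.5,"tz": -5,"wx": 0,"wy": 0,"wz": 0},{"tx": -24.1,"ty": 25.5,"tz": -3,"wx": 0,"wy": 0,"wz": 0},{"tx": -24.1,"ty": 25.5,"tz": -2,"wx": 0,"wy": 0,"wz": 0},{"tx": -24.1,"ty": 25.5,"tz": -2,"wx": 0,"wy": 0,"wz": 0}]}}

```text
t: 25.55
tool_pos: [0.4265, -0.0655, 0.2286]
tool_rot: [-0.001, 0.962, 0.274, -0.001]
force: [-0.3, -0.0, -0.8]
gripper_width: 0.032
```

```bash
python3 -c "
from h import *
plan((.428,-.065),.053,32)
save('wrist','w17')"
```

```text
t25.6 d(cm) [0.16 0.04 2.06] w [-0.11  0.12 -0.14] rows>=0.5 q [ 0.32 -0.39 -0.61 -0.   -1.35  1.81] gw 0.0320 F [-0.3 -0.  -0.8]
```

View pics/w17.png

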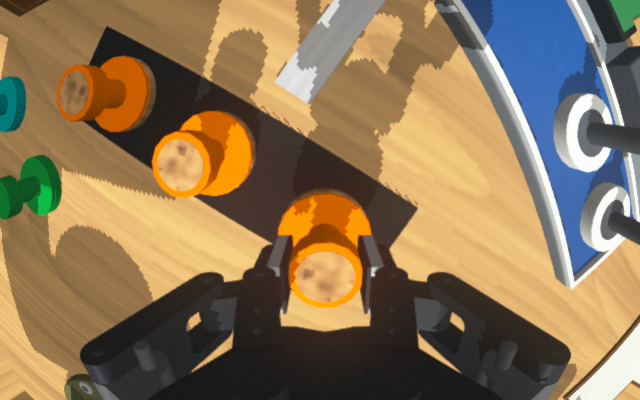

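{"fn": "jog_arm", "kwargs": {"deltas": [{"tx": 0.1,"ty": 0,"tz": 1,"wx": 0,"wy": 0,"wz": 0},{"tx": 0.1,"ty": 0,"tz": 1.7,"wx": 0,"wy": 0,"wz": 0},{"tx": 0.1,"ty": 0,"tz": 2.05,"wx": 0,"wy": 0,"wz": 0},{"tx": 0.1,"ty": 0,"tz": 2.05,"wx": 0,"wy": 0,"wz": 0},{"tx": 0.1,"ty": 0,"tz": 2.05,"wx": 0,"wy": 0,"wz": 0}]}}

```text
t: 26.02
tool_pos: [0.4283, -0.0648, 0.2103]
tool_rot: [-0.0, 0.962, 0.275, 0.001]
force: [0.7, 0.2, -0.5]
gripper_width: 0.0319
```

{"fn": "jog_arm", "kwargs": {"deltas": [{"tx": 0,"ty": 0,"tz": 0,"wx": 0,"wy": 0,"wz": 0},{"tx": 0,"ty": 0,"tz": 0,"wx": 0,"wy": 0,"wz": 0},{"tx": 0,"ty": 0,"tz": 0,"wx": 0,"wy": 0,"wz": 0},{"tx": 0,"ty": 0,"tz": -1,"wx": 0,"wy": 0,"wz": 0},{"tx": 0,"ty": 0,"tz": -3,"wx": 0,"wy": 0,"wz": 0},{"tx": 0,"ty": 0,"tz": -6,"wx": 0,"wy": 0,"wz": 0},{"tx": 0,"ty": 0,"tz": -8,"wx": 0,"wy": 0,"wz": 0},{"tx": 0,"ty": 0,"tz": -8,"wx": 0,"wy": 0,"wz": 0}], "fingers": 5}}

```text
t: 26.68
tool_pos: [0.4291, -0.0651, 0.2965]
tool_rot: [0.001, 0.962, 0.275, 0.005]
force: [0.7, 0.3, 0.8]
gripper_width: 0.0501
```

```bash
python3 -c "
from h import *
save('wrist','w18')
plan((.5586,.3129),.062,32)"
```

```text
t26.7 d(cm) [ 30.93 -25.24   7.84] w [ 0.14 -0.4  -0.12] rows>=9.8 q [ 0.32 -0.42 -0.52  0.   -1.47  1.81] gw 0.0504 F [ 0.1  0.2 -0.2]
```

View pics/w18.png

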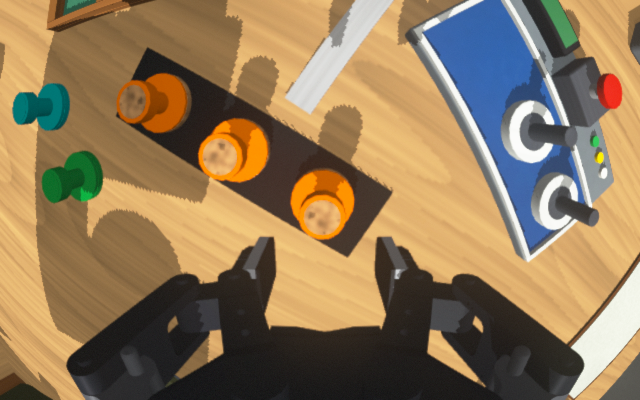

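{"fn": "jog_arm", "kwargs": {"deltas": [{"tx": 3.1,"ty": -2.5,"tz": 0,"wx": 0,"wy": 0,"wz": 0},{"tx": 6.2,"ty": -5,"tz": 0,"wx": 0,"wy": 0,"wz": 0},{"tx": 9.3,"ty": -7.6,"tz": 0,"wx": 0,"wy": 0,"wz": 0},{"tx": 12.4,"ty": -10.1,"tz": 0,"wx": 0,"wy": 0,"wz": 0},{"tx": 15.5,"ty": -12.6,"tz": 0,"wx": 0,"wy": 0,"wz": 0},{"tx": 18.6,"ty": -15.2,"tz": 0,"wx": 0,"wy": 0,"wz": 0},{"tx": 21.7,"ty": -17.7,"tz": 0,"wx": 0,"wy": 0,"wz": 0},{"tx": 24.8,"ty": -20.2,"tz": 0,"wx": 0,"wy": 0,"wz": 0},{"tx": 27.9,"ty": -22.7,"tz": 0,"wx": 0,"wy": 0,"wz": 0},{"tx": 30.9,"ty": -25.2,"tz": 1,"wx": 0,"wy": -0.2,"wz": 0},{"tx": 30.9,"ty": -25.2,"tz": 2.5,"wx": 0,"wy": -0.2,"wz": 0},{"tx": 30.9,"ty": -25.2,"tz": 2.5,"wx": 0,"wy": -0.2,"wz": 0},{"tx": 30.9,"ty": -25.2,"tz": 2.5,"wx": 0,"wy": -0.2,"wz": 0}], "fingers": 4}}

```text
t: 27.82
tool_pos: [0.5572, 0.3121, 0.2641]
tool_rot: [0.001, 0.962, 0.275, -0.003]
force: [0.1, 0.7, 0.1]
gripper_width: 0.04
```

```bash
python3 -c "
from h import *
save('wrist','w19')
plan((.5586,.3129),.062,32)"
```

```text
t27.9 d(cm) [ 0.17 -0.05  4.9 ] w [ 0.05  0.15 -0.14] rows>=1.2 q [ 0.82  0.17 -0.03  0.   -1.38  1.3 ] gw 0.0401 F [-0.2 -1.2  0.2]
```

View pics/w19.png

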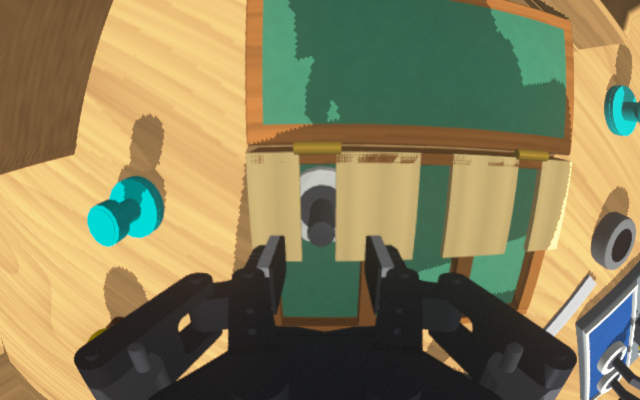

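{"fn": "jog_arm", "kwargs": {"deltas": [{"tx": 0.1,"ty": -0.05,"tz": 1.5,"wx": 0,"wy": 0,"wz": 0},{"tx": 0.15,"ty": -0.05,"tz": 3,"wx": 0,"wy": 0,"wz": 0},{"tx": 0.15,"ty": -0.05,"tz": 4.2,"wx": 0,"wy": 0.1,"wz": 0},{"tx": 0.15,"ty": -0.05,"tz": 4.8,"wx": 0,"wy": 0.1,"wz": 0},{"tx": 0.15,"ty": -0.05,"tz": 4.8,"wx": 0,"wy": 0.1,"wz": 0},{"tx": 0.15,"ty": -0.05,"tz": 4.8,"wx": 0,"wy": 0.1,"wz": 0}]}}

```text
t: 28.37
tool_pos: [0.5586, 0.3131, 0.2187]
tool_rot: [0.0, 0.962, 0.274, 0.0]
force: [0.7, -0.5, 0.7]
gripper_width: 0.0401
```

{"fn": "jog_arm", "kwargs": {"deltas": [{"tx": 0,"ty": 0,"tz": 0,"wx": 0,"wy": 0,"wz": 0},{"tx": 0,"ty": 0,"tz": 0,"wx": 0,"wy": 0,"wz": 0},{"tx": 0,"ty": 0,"tz": 0,"wx": 0,"wy": 0,"wz": 0},{"tx": 0,"ty": 0,"tz": 0,"wx": 0,"wy": 0,"wz": 0},{"tx": 0,"ty": 0,"tz": 0,"wx": 0,"wy": 0,"wz": 0},{"tx": 0,"ty": 0,"tz": 0,"wx": 0,"wy": 0,"wz": 0}], "fingers": 0.8}}

```text
t: 28.87
tool_pos: [0.5586, 0.3139, 0.219]
tool_rot: [-0.0, 0.962, 0.275, 0.001]
force: [-1.1, 2.2, 5.2]
gripper_width: 0.014
```

```bash
python3 -c "
from h import *
plan(case(-.036,.08),.062,32)"
```

```text
t28.9 d(cm) [-7.17 -0.21  0.18] w [-0.01 -0.11 -0.1 ] rows>=1.7 q [ 0.82  0.2  -0.08  0.   -1.29  1.3 ] gw 0.0140 F [-1.1  2.2  5.2]
```

{"fn": "jog_arm", "kwargs": {"deltas": [{"tx": 0,"ty": 0,"tz": -0.25,"wx": 0,"wy": 0,"wz": 0},{"tx": -0.5,"ty": 0,"tz": -0.3,"wx": 0,"wy": 0,"wz": 0},{"tx": -1.3,"ty": 0,"tz": -0.3,"wx": 0,"wy": 0,"wz": 0},{"tx": -2.3,"ty": 0,"tz": -0.3,"wx": 0,"wy": 0,"wz": 0},{"tx": -3.3,"ty": 0,"tz": -0.3,"wx": 0,"wy": 0,"wz": 0},{"tx": -4.3,"ty": 0,"tz": -0.3,"wx": 0,"wy": 0,"wz": 0},{"tx": -5.3,"ty": 0,"tz": -0.3,"wx": 0,"wy": 0,"wz": 0},{"tx": -6.3,"ty": -0.1,"tz": -0.3,"wx": 0,"wy": 0,"wz": 0},{"tx": -7.1,"ty": -0.1,"tz": -0.3,"wx": 0,"wy": 0,"wz": 0},{"tx": -7.1,"ty": -0.1,"tz": -0.3,"wx": 0,"wy": 0,"wz": 0},{"tx": -7.1,"ty": -0.1,"tz": -0.3,"wx": 0,"wy": 0,"wz": 0}]}}

```text
t: 29.78
tool_pos: [0.4972, 0.2764, 0.2205]
tool_rot: [0.0, 0.962, 0.275, -0.0]
force: [0.8, -0.3, -3.5]
gripper_width: 0.0142
```

```bash
python3 -c "
from h import *
save('wrist','w20')
plan((.618,-.112),.076,32)"
```

```text
t29.8 d(cm) [-10.3   39.37  -1.03] w [ 0.01  0.   -0.13] rows>=9.8 q [ 0.86  0.02 -0.28  0.   -1.28  1.27] gw 0.0140 F [ 0.4  0.1 -4.3]
```

View pics/w20.png

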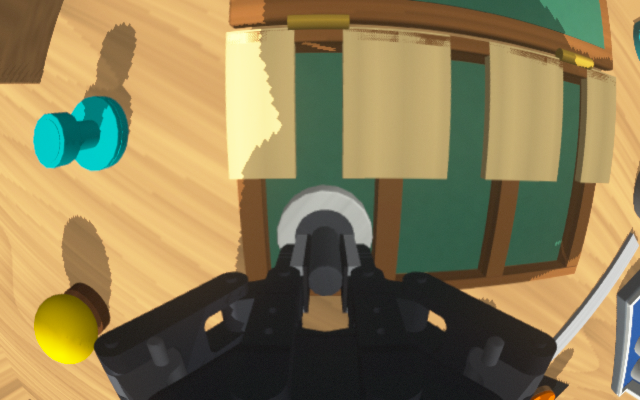

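{"fn": "jog_arm", "kwargs": {"deltas": [{"tx": 0,"ty": 0,"tz": -1,"wx": 0,"wy": 0,"wz": 0},{"tx": 0,"ty": 0,"tz": -3,"wx": 0,"wy": 0,"wz": 0},{"tx": 0,"ty": 0,"tz": -5.5,"wx": 0,"wy": 0,"wz": 0},{"tx": -0.4,"ty": 1.5,"tz": -7.5,"wx": 0,"wy": 0,"wz": 0},{"tx": -1.1,"ty": 4.3,"tz": -8.5,"wx": 0,"wy": 0,"wz": 0},{"tx": -2,"ty": 7.5,"tz": -8.5,"wx": 0,"wy": 0,"wz": 0},{"tx": -2.8,"ty": 10.7,"tz": -8.5,"wx": 0,"wy": 0,"wz": 0},{"tx": -3.7,"ty": 14,"tz": -8.5,"wx": 0,"wy": 0,"wz": 0},{"tx": -4.6,"ty": 17.4,"tz": -8.5,"wx": 0,"wy": 0,"wz": 0},{"tx": -5.5,"ty": 20.8,"tz": -8.5,"wx": 0,"wy": 0,"wz": 0},{"tx": -6.3,"ty": 24.2,"tz": -8.5,"wx": 0,"wy": 0,"wz": 0},{"tx": -7.2,"ty": 27.6,"tz": -8.5,"wx": 0,"wy": 0,"wz": 0},{"tx": -8.1,"ty": 31,"tz": -8.5,"wx": 0,"wy": 0,"wz": 0},{"tx": -9,"ty": 34.4,"tz": -8.5,"wx": 0,"wy": 0,"wz": 0},{"tx": -9.8,"ty": 37.5,"tz": -8.5,"wx": 0,"wy": 0,"wz": 0},{"tx": -10.3,"ty": 39.4,"tz": -7.5,"wx": 0,"wy": 0,"wz": 0},{"tx": -10.3,"ty": 39.4,"tz": -6,"wx": 0,"wy": 0,"wz": 0},{"tx": -10.3,"ty": 39.4,"tz": -6,"wx": 0,"wy": 0,"wz": 0},{"tx": -10.3,"ty": 39.4,"tz": -6,"wx": 0,"wy": 0,"wz": 0}]}}

```text
t: 31.42
tool_pos: [0.6182, -0.1123, 0.2801]
tool_rot: [-0.0, 0.962, 0.274, -0.001]
force: [-0.8, -0.4, -2.8]
gripper_width: 0.0142
```

```bash
python3 -c "
from h import *
save('wrist','w21')
plan((.618,-.112),.076,32)"
```

```text
t31.5 d(cm) [-0.04 -0.02  5.04] w [ 0.02  0.03 -0.11] rows>=1.2 q [ 0.14  0.14 -0.04  0.   -1.4   1.99] gw 0.0142 F [ 0.8  0.2 -3.2]
```

View pics/w21.png

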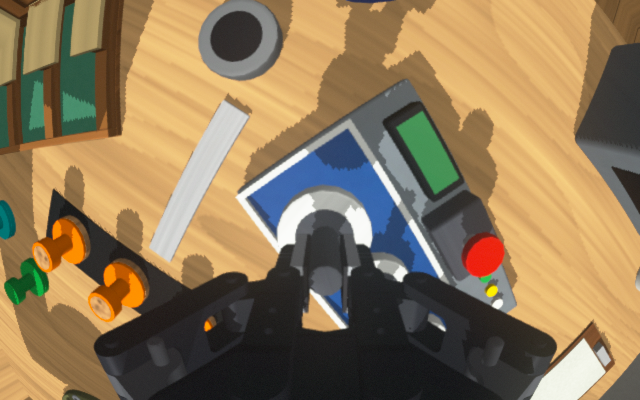

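{"fn": "jog_arm", "kwargs": {"deltas": [{"tx": 0,"ty": 0,"tz": 1.5,"wx": 0,"wy": 0,"wz": 0},{"tx": 0,"ty": 0,"tz": 3,"wx": 0,"wy": 0,"wz": 0},{"tx": 0,"ty": 0,"tz": 4,"wx": 0,"wy": 0,"wz": 0},{"tx": 0,"ty": 0,"tz": 4.5,"wx": 0,"wy": 0,"wz": 0},{"tx": 0,"ty": 0,"tz": 4.8,"wx": 0,"wy": 0,"wz": 0},{"tx": 0,"ty": 0,"tz": 4.8,"wx": 0,"wy": 0,"wz": 0},{"tx": 0,"ty": 0,"tz": 4.8,"wx": 0,"wy": 0,"wz": 0}]}}

```text
t: 32.05
tool_pos: [0.6185, -0.112, 0.2338]
tool_rot: [0.0, 0.961, 0.275, 0.0]
force: [-0.1, 0.7, -3.5]
gripper_width: 0.0142
```

{"fn": "jog_arm", "kwargs": {"deltas": [{"tx": 0,"ty": 0,"tz": 0.1,"wx": 0,"wy": 0,"wz": 0},{"tx": 0,"ty": 0,"tz": 0.15,"wx": 0,"wy": 0,"wz": 0},{"tx": 0,"ty": 0,"tz": 0.15,"wx": 0,"wy": 0,"wz": 0}]}}

```text
t: 32.3
tool_pos: [0.6183, -0.1122, 0.2317]
tool_rot: [0.0, 0.962, 0.275, 0.0]
force: [0.5, 0.6, -4.1]
gripper_width: 0.0142
```

{"fn": "jog_arm", "kwargs": {"deltas": [{"tx": 0,"ty": 0,"tz": 0.08,"wx": 0,"wy": 0,"wz": 0},{"tx": 0,"ty": 0,"tz": 0.15,"wx": 0,"wy": 0,"wz": 0},{"tx": 0,"ty": 0,"tz": 0.15,"wx": 0,"wy": 0,"wz": 0},{"tx": 0,"ty": 0,"tz": 0.15,"wx": 0,"wy": 0,"wz": 0}]}}

```text
t: 32.63
tool_pos: [0.6183, -0.1121, 0.231]
tool_rot: [0.0, 0.962, 0.275, 0.0]
force: [-2.9, 1.9, 4.2]
gripper_width: 0.0143
```

{"fn": "jog_arm", "kwargs": {"deltas": [{"tx": 0,"ty": 0,"tz": 0,"wx": 0,"wy": 0,"wz": 0},{"tx": 0,"ty": 0,"tz": 0,"wx": 0,"wy": 0,"wz": 0},{"tx": 0,"ty": 0,"tz": 0,"wx": 0,"wy": 0,"wz": 0},{"tx": 0,"ty": 0,"tz": -1.5,"wx": 0,"wy": 0,"wz": 0},{"tx": 0,"ty": 0,"tz": -4,"wx": 0,"wy": 0,"wz": 0},{"tx": 0,"ty": 0,"tz": -7,"wx": 0,"wy": 0,"wz": 0},{"tx": 0,"ty": 0,"tz": -9,"wx": 0,"wy": 0,"wz": 0},{"tx": 0,"ty": 0,"tz": -9,"wx": 0,"wy": 0,"wz": 0},{"tx": 0,"ty": 0,"tz": -9,"wx": 0,"wy": 0,"wz": 0}], "fingers": 4}}

```text
t: 33.38
tool_pos: [0.6185, -0.1122, 0.3215]
tool_rot: [0.0, 0.962, 0.275, 0.002]
force: [-0.4, -0.5, -1.3]
gripper_width: 0.04
```

```bash
python3 -c "
from h import *
im,c=save('wrist','w22')
b,m=blobs(im,(0,150,80),(4,255,255),100);print(b)
for a,q,s in b: print(ray('wrist',q,.077,c))
"
```

```text
[(np.int32(1099), array([459.1, 235. ]), array([441, 216,  38,  39], dtype=int32))]
[ 0.65812797 -0.2151414   0.077     ]
```

View pics/w22.png

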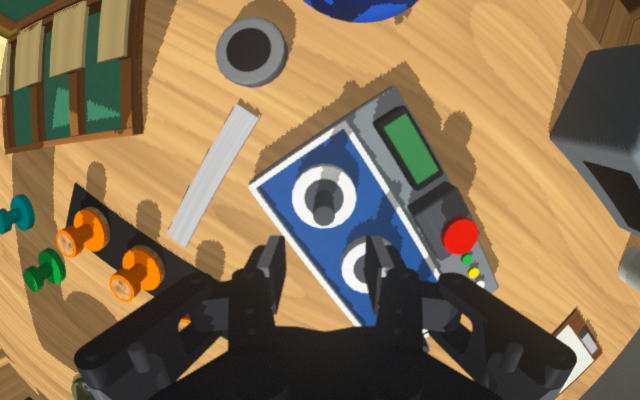

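```bash
python3 -c "
from h import *
plan((.658,-.2155),.082,32,.173)"
```

```text
t33.4 d(cm) [-2.08 10.88  6.47] w [-0.   -0.04 -0.13] rows>=3.1 q [ 0.14  0.12  0.02 -0.   -1.47  1.99] gw 0.0401 F [-0.4  0.1 -0. ]
```

{"fn": "jog_arm", "kwargs": {"deltas": [{"tx": -0.6,"ty": 3,"tz": 0,"wx": 0,"wy": 0,"wz": 0},{"tx": -1.2,"ty": 6,"tz": 0,"wx": 0,"wy": 0,"wz": 0},{"tx": -1.8,"ty": 9,"tz": 0,"wx": 0,"wy": 0,"wz": 0},{"tx": -2.1,"ty": 10.9,"tz": 1,"wx": 0,"wy": 0,"wz": 0},{"tx": -2.1,"ty": 10.9,"tz": 3,"wx": 0,"wy": 0,"wz": 0},{"tx": -2.1,"ty": 10.9,"tz": 4,"wx": 0,"wy": 0,"wz": 0},{"tx": -2.1,"ty": 10.9,"tz": 4,"wx": 0,"wy": 0,"wz": 0},{"tx": -2.1,"ty": 10.9,"tz": 4,"wx": 0,"wy": 0,"wz": 0}], "fingers": 0}}

```text
t: 34.1
tool_pos: [0.6577, -0.2153, 0.2785]
tool_rot: [-0.0, 0.961, 0.275, -0.001]
force: [-0.1, 0.2, 0.6]
gripper_width: -0.0001
```

```bash
python3 -c "
from h import *
im,c=save('wrist','w23');save('scene','s23')
plan((.658,-.2155),.063,32,.173)"
```

```text
t34.2 d(cm) [-0.02  0.01  4.51] w [ 0.08 -0.04 -0.07] rows>=1.1 q [-0.03  0.3   0.15  0.   -1.42  2.16] gw 0.0000 F [-0.3  0.1  0.6]
```

View pics/w23.png

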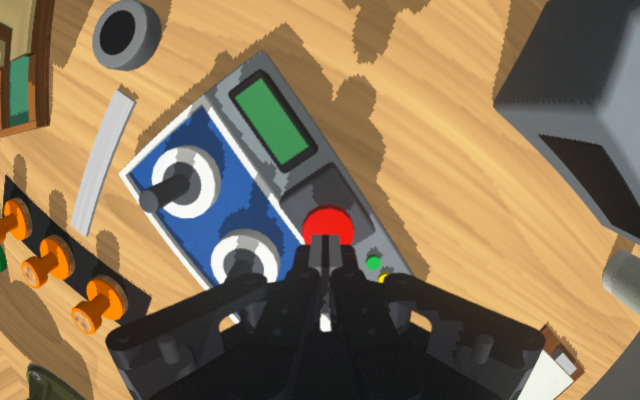

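View pics/s23.png

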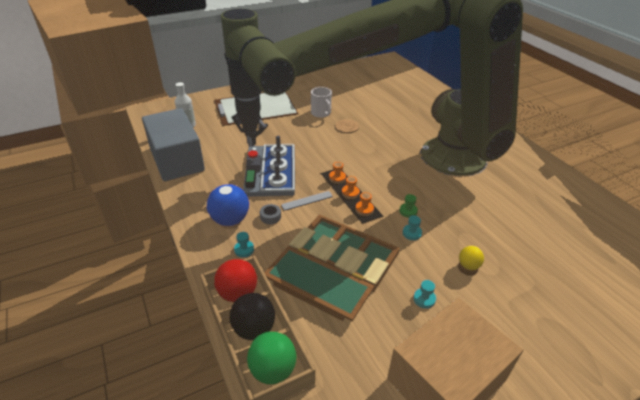

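All three discs are upright, and the finger tips are above the red cap at px (325,235). Now I'll press.

{"fn": "jog_arm", "kwargs": {"deltas": [{"tx": 0,"ty": 0,"tz": 1.5,"wx": 0,"wy": 0,"wz": 0},{"tx": 0,"ty": 0,"tz": 2.6,"wx": 0,"wy": 0,"wz": 0},{"tx": 0,"ty": 0,"tz": 3.1,"wx": 0,"wy": 0,"wz": 0},{"tx": 0,"ty": 0,"tz": 3.5,"wx": 0,"wy": 0,"wz": 0},{"tx": 0,"ty": 0,"tz": 3.9,"wx": 0,"wy": 0,"wz": 0},{"tx": 0,"ty": 0,"tz": 4.2,"wx": 0,"wy": 0,"wz": 0},{"tx": 0,"ty": 0,"tz": 4.4,"wx": 0,"wy": 0,"wz": 0},{"tx": 0,"ty": 0,"tz": 4.4,"wx": 0,"wy": 0,"wz": 0},{"tx": 0,"ty": 0,"tz": 4.4,"wx": 0,"wy": 0,"wz": 0}]}}

```text
t: 34.95
tool_pos: [0.6579, -0.2154, 0.2379]
tool_rot: [0.0, 0.961, 0.275, 0.0]
force: [-4.4, 4.5, 7.8]
gripper_width: 0.0003
```

{"fn": "jog_arm", "kwargs": {"deltas": [{"tx": 0,"ty": 0,"tz": 0.15,"wx": 0,"wy": 0,"wz": 0},{"tx": 0,"ty": 0,"tz": 0.3,"wx": 0,"wy": 0,"wz": 0},{"tx": 0,"ty": 0,"tz": 0.45,"wx": 0,"wy": 0,"wz": 0},{"tx": 0,"ty": 0,"tz": 0.45,"wx": 0,"wy": 0,"wz": 0},{"tx": 0,"ty": 0,"tz": 0.45,"wx": 0,"wy": 0,"wz": 0}]}}

```text
t: 35.37
tool_pos: [0.6579, -0.2153, 0.2364]
tool_rot: [0.001, 0.961, 0.275, 0.001]
force: [-10.0, 8.1, 18.5]
gripper_width: 0.0003
```

The TCP has stopped at 0.236 with 18 N on it, so the plunger is on its end stop. I'll hold here, then rise.

{"fn": "jog_arm", "kwargs": {"deltas": [{"tx": 0,"ty": 0,"tz": 0.1,"wx": 0,"wy": 0,"wz": 0},{"tx": 0,"ty": 0,"tz": 0.1,"wx": 0,"wy": 0,"wz": 0},{"tx": 0,"ty": 0,"tz": 0.1,"wx": 0,"wy": 0,"wz": 0},{"tx": 0,"ty": 0,"tz": 0.1,"wx": 0,"wy": 0,"wz": 0},{"tx": 0,"ty": 0,"tz": 0.1,"wx": 0,"wy": 0,"wz": 0},{"tx": 0,"ty": 0,"tz": 0.1,"wx": 0,"wy": 0,"wz": 0},{"tx": 0,"ty": 0,"tz": 0.1,"wx": 0,"wy": 0,"wz": 0},{"tx": 0,"ty": 0,"tz": 0.1,"wx": 0,"wy": 0,"wz": 0},{"tx": 0,"ty": 0,"tz": 0.1,"wx": 0,"wy": 0,"wz": 0},{"tx": 0,"ty": 0,"tz": 0.1,"wx": 0,"wy": 0,"wz": 0},{"tx": 0,"ty": 0,"tz": 0.1,"wx": 0,"wy": 0,"wz": 0},{"tx": 0,"ty": 0,"tz": 0.1,"wx": 0,"wy": 0,"wz": 0}]}}

```text
t: 36.37
tool_pos: [0.6578, -0.2153, 0.2364]
tool_rot: [0.001, 0.961, 0.275, 0.001]
force: [-11.7, 8.3, 22.8]
gripper_width: 0.0001
```

```bash
python3 -c "
from h import *
p,r,o=pose();print(p,o['force'],o['t']);save('scene','s24')"
```

```text
[ 0.6578383  -0.21533219  0.23643165] [-11.71420007   8.29560634  22.78061202] 36.3667
```

{"fn": "jog_arm", "kwargs": {"deltas": [{"tx": 0,"ty": 0,"tz": -0.7,"wx": 0,"wy": 0,"wz": 0},{"tx": 0,"ty": 0,"tz": -1.5,"wx": 0,"wy": 0,"wz": 0},{"tx": 0,"ty": 0,"tz": -3,"wx": 0,"wy": 0,"wz": 0},{"tx": 0,"ty": 0,"tz": -5,"wx": 0,"wy": 0,"wz": 0},{"tx": 0,"ty": 0,"tz": -7,"wx": 0,"wy": 0,"wz": 0},{"tx": 0,"ty": 0,"tz": -9,"wx": 0,"wy": 0,"wz": 0},{"tx": 0,"ty": 0,"tz": -9,"wx": 0,"wy": 0,"wz": 0}]}}

```text
t: 37.0
tool_pos: [0.6584, -0.2163, 0.3263]
tool_rot: [0.002, 0.962, 0.275, 0.003]
force: [0.2, -0.3, 0.6]
gripper_width: 0.0003
```

```bash
python3 -c "
from h import *
im,c=save('wrist','w25')
b,m=blobs(im,(0,150,80),(4,255,255),100)
for a,q,s in b: print(a,q,ray('wrist',q,.077,c))
plan((.428,-.065),.12,32)
"
```

```text
1360 [323.  210.2] [ 0.65871899 -0.21722176  0.077     ]
t37.0 d(cm) [-11.6  -25.01   4.74] w [ 0.24 -0.22 -0.13] rows>=6.7 q [-0.03  0.29  0.21  0.   -1.49  2.16] gw 0.0006 F [ 0.5  0.6 -0.6]
```

View pics/w25.png

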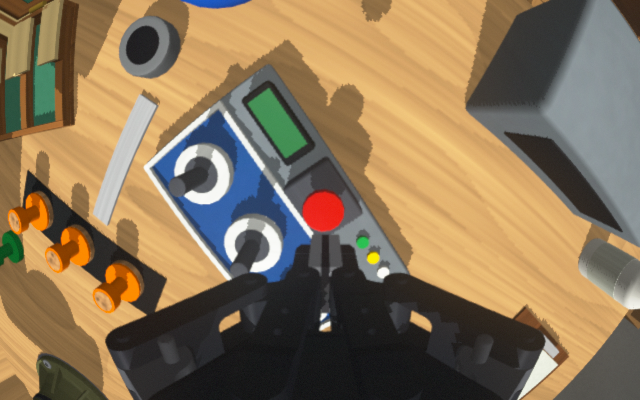

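The plunger sprang back at px (323,210). The stands stand on the mat, so I'll return them now.

{"fn": "jog_arm", "kwargs": {"deltas": [{"tx": -1.7,"ty": -3.6,"tz": 0,"wx": 0,"wy": 0,"wz": 0},{"tx": -3.4,"ty": -7.2,"tz": 0,"wx": 0,"wy": 0,"wz": 0},{"tx": -5,"ty": -10.8,"tz": 0,"wx": 0,"wy": 0,"wz": 0},{"tx": -6.7,"ty": -14.4,"tz": 0,"wx": 0,"wy": 0,"wz": 0},{"tx": -8.4,"ty": -18,"tz": 0,"wx": 0,"wy": 0,"wz": 0},{"tx": -10,"ty": -21.6,"tz": 1,"wx": 0,"wy": 0,"wz": 0},{"tx": -11.6,"ty": -25,"tz": 2.5,"wx": 0,"wy": 0,"wz": 0},{"tx": -11.6,"ty": -25,"tz": 3.5,"wx": 0,"wy": 0,"wz": 0},{"tx": -11.6,"ty": -25,"tz": 3.5,"wx": 0,"wy": 0,"wz": 0},{"tx": -11.6,"ty": -25,"tz": 3.5,"wx": 0,"wy": 0,"wz": 0}], "fingers": 6}}

```text
t: 37.88
tool_pos: [0.4274, -0.0648, 0.2853]
tool_rot: [0.0, 0.961, 0.275, -0.0]
force: [0.4, 0.1, 0.8]
gripper_width: 0.0599
```

```bash
cat >> h.py <<'E'
def heads(name):
    im,c=save('wrist',name)
    g=cv2.cvtColor(im,cv2.COLOR_BGR2HSV)
    b,m=blobs(im,(4,150,60),(16,255,255),200)
    for a,q,s in b: print("orange",a,q,s,ray('wrist',q,.03,c).round(4))
E
python3 -c "
from h import *
heads('w26')
plan((.428,-.065),.0505,32)
"
```

```text
orange 961 [69.3  9.2] [41  0 81 26] [0.4629 0.2445 0.03  ]
orange 2944 [153.5  97.4] [109  66  76  64] [0.4315 0.0975 0.03  ]
orange 1400 [236.8 137.8] [193 113  77  68] [0.4378 0.018  0.03  ]
orange 1355 [327.3 190. ] [291 166  69  76] [ 0.4393 -0.0604  0.03  ]
t37.9 d(cm) [0.01 0.   8.03] w [ 0.04  0.   -0.14] rows>=1.9 q [ 0.32 -0.42 -0.53  0.   -1.46  1.81] gw 0.0602 F [ 1.  -0.5  0.1]
```

View pics/w26.png

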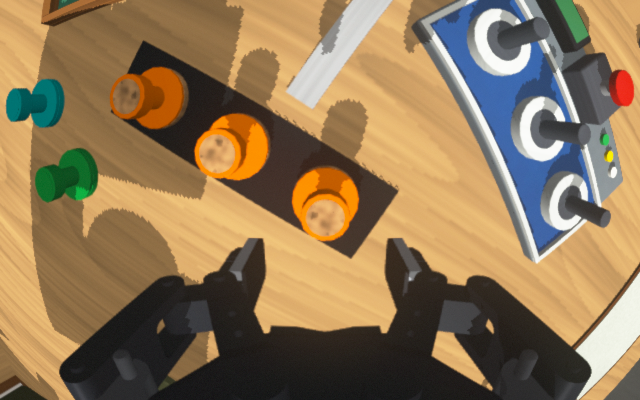

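{"fn": "jog_arm", "kwargs": {"deltas": [{"tx": 0,"ty": 0,"tz": 2.5,"wx": 0,"wy": 0,"wz": 0},{"tx": 0,"ty": 0,"tz": 5,"wx": 0,"wy": 0,"wz": 0},{"tx": 0,"ty": 0,"tz": 7,"wx": 0,"wy": 0,"wz": 0},{"tx": 0,"ty": 0,"tz": 7.9,"wx": 0,"wy": 0,"wz": 0},{"tx": 0,"ty": 0,"tz": 7.9,"wx": 0,"wy": 0,"wz": 0},{"tx": 0,"ty": 0,"tz": 7.9,"wx": 0,"wy": 0,"wz": 0}]}}

```text
t: 38.43
tool_pos: [0.4282, -0.0651, 0.2071]
tool_rot: [0.0, 0.962, 0.274, -0.0]
force: [-0.1, -0.2, -0.1]
gripper_width: 0.0602
```

{"fn": "jog_arm", "kwargs": {"deltas": [{"tx": 0,"ty": 0,"tz": 0,"wx": 0,"wy": 0,"wz": 0},{"tx": 0,"ty": 0,"tz": 0,"wx": 0,"wy": 0,"wz": 0},{"tx": 0,"ty": 0,"tz": 0,"wx": 0,"wy": 0,"wz": 0},{"tx": 0,"ty": 0,"tz": 0,"wx": 0,"wy": 0,"wz": 0},{"tx": 0,"ty": 0,"tz": 0,"wx": 0,"wy": 0,"wz": 0},{"tx": 0,"ty": 0,"tz": 0,"wx": 0,"wy": 0,"wz": 0}], "fingers": 2.5}}

```text
t: 38.93
tool_pos: [0.4279, -0.0647, 0.2081]
tool_rot: [0.0, 0.962, 0.275, 0.001]
force: [-1.7, 2.0, 6.2]
gripper_width: 0.0321
```

```bash
python3 -c "
from h import *
plan(case(-.0355,-.08),.057,32);print(case(-.0355,-.08))"
```

```text
t38.9 d(cm) [23.99 -9.44 -0.35] w [ 0.09 -0.14 -0.1 ] rows>=6.2 q [ 0.32 -0.38 -0.64  0.   -1.3   1.81] gw 0.0321 F [-1.7  2.   6.2]
[0.58171221 0.14223333]
```

{"fn": "jog_arm", "kwargs": {"deltas": [{"tx": 0,"ty": 0,"tz": -1,"wx": 0,"wy": 0,"wz": 0},{"tx": 0,"ty": 0,"tz": -3,"wx": 0,"wy": 0,"wz": 0},{"tx": 0,"ty": 0,"tz": -5.5,"wx": 0,"wy": 0,"wz": 0},{"tx": 1,"ty": -0.4,"tz": -8,"wx": 0,"wy": 0,"wz": 0},{"tx": 4,"ty": -1.6,"tz": -9,"wx": 0,"wy": 0,"wz": 0},{"tx": 7.2,"ty": -2.8,"tz": -9,"wx": 0,"wy": 0,"wz": 0},{"tx": 10.4,"ty": -4.1,"tz": -9,"wx": 0,"wy": 0,"wz": 0},{"tx": 13.6,"ty": -5.4,"tz": -9,"wx": 0,"wy": 0,"wz": 0},{"tx": 16.8,"ty": -6.6,"tz": -9,"wx": 0,"wy": 0,"wz": 0},{"tx": 20,"ty": -7.9,"tz": -9,"wx": 0,"wy": 0,"wz": 0},{"tx": 22.8,"ty": -9,"tz": -8.5,"wx": 0,"wy": 0,"wz": 0},{"tx": 24,"ty": -9.4,"tz": -7,"wx": 0,"wy": 0,"wz": 0},{"tx": 24,"ty": -9.4,"tz": -5,"wx": 0,"wy": 0,"wz": 0},{"tx": 24,"ty": -9.4,"tz": -3.5,"wx": 0,"wy": 0,"wz": 0},{"tx": 24,"ty": -9.4,"tz": -3.5,"wx": 0,"wy": 0,"wz": 0},{"tx": 24,"ty": -9.4,"tz": -3.5,"wx": 0,"wy": 0,"wz": 0}]}}

```text
t: 40.27
tool_pos: [0.5814, 0.1417, 0.2409]
tool_rot: [0.0, 0.962, 0.275, -0.001]
force: [0.2, -0.0, -0.3]
gripper_width: 0.0321
```

```bash
python3 -c "
from h import *
save('wrist','w27')
plan(case(-.0355,-.08),.06,32)"
```

```text
t40.3 d(cm) [ 0.02 -0.05  2.74] w [ 0.04 -0.03 -0.12] rows>=0.7 q [ 0.57  0.08 -0.17  0.   -1.32  1.55] gw 0.0317 F [ 0.5  0.6 -0.7]
```

View pics/w27.png

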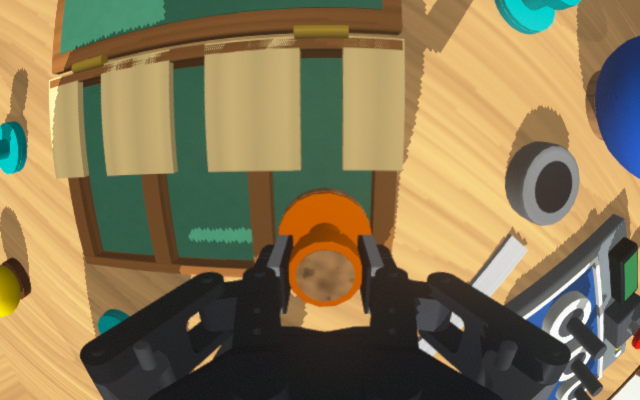

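{"fn": "jog_arm", "kwargs": {"deltas": [{"tx": 0,"ty": 0,"tz": 1.2,"wx": 0,"wy": 0,"wz": 0},{"tx": 0,"ty": 0,"tz": 2.1,"wx": 0,"wy": 0,"wz": 0},{"tx": 0,"ty": 0,"tz": 2.6,"wx": 0,"wy": 0,"wz": 0},{"tx": 0,"ty": 0,"tz": 2.6,"wx": 0,"wy": 0,"wz": 0},{"tx": 0,"ty": 0,"tz": 2.6,"wx": 0,"wy": 0,"wz": 0}]}}

```text
t: 40.73
tool_pos: [0.5815, 0.1417, 0.2151]
tool_rot: [0.0, 0.962, 0.275, -0.0]
force: [-0.5, 0.0, -0.2]
gripper_width: 0.032
```

{"fn": "jog_arm", "kwargs": {"deltas": [{"tx": 0,"ty": 0,"tz": 0,"wx": 0,"wy": 0,"wz": 0},{"tx": 0,"ty": 0,"tz": 0,"wx": 0,"wy": 0,"wz": 0},{"tx": 0,"ty": 0,"tz": 0,"wx": 0,"wy": 0,"wz": 0},{"tx": 0,"ty": 0,"tz": -1,"wx": 0,"wy": 0,"wz": 0},{"tx": 0,"ty": 0,"tz": -3,"wx": 0,"wy": 0,"wz": 0},{"tx": 0,"ty": 0,"tz": -6,"wx": 0,"wy": 0,"wz": 0},{"tx": 0,"ty": 0,"tz": -8,"wx": 0,"wy": 0,"wz": 0},{"tx": 0,"ty": 0,"tz": -8,"wx": 0,"wy": 0,"wz": 0}], "fingers": 5}}

```text
t: 41.4
tool_pos: [0.5826, 0.1419, 0.3025]
tool_rot: [-0.0, 0.962, 0.275, 0.005]
force: [-0.4, 0.5, 0.6]
gripper_width: 0.0498
```

```bash
python3 -c "
from h import *
save('wrist','w28')
plan((.428,.02),.12,32)"
```

```text
t41.5 d(cm) [-19.55   2.21   2.35] w [ 0.06 -0.37 -0.12] rows>=4.8 q [ 0.57  0.05 -0.1   0.   -1.42  1.55] gw 0.0500 F [ 0.3 -0.4  0.1]
```

View pics/w28.png

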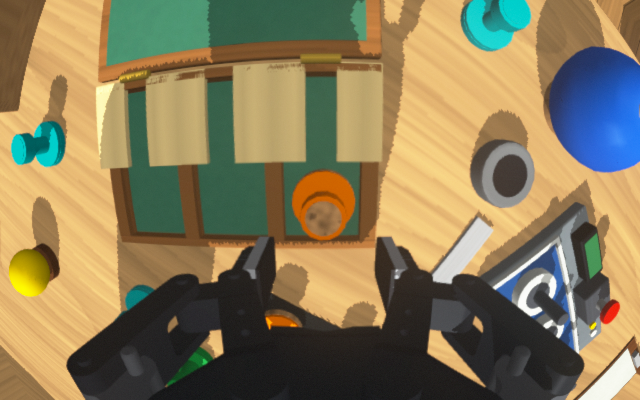

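The stand is upright in bay 3, at px (324,205). Next is the middle mat stand.

{"fn": "jog_arm", "kwargs": {"deltas": [{"tx": -3.8,"ty": 0.4,"tz": 0,"wx": 0,"wy": 0,"wz": 0},{"tx": -7.6,"ty": 0.9,"tz": 0,"wx": 0,"wy": 0,"wz": 0},{"tx": -11.4,"ty": 1.3,"tz": 0,"wx": 0,"wy": 0,"wz": 0},{"tx": -15.2,"ty": 1.7,"tz": 0,"wx": 0,"wy": 0,"wz": 0},{"tx": -18.5,"ty": 2.1,"tz": 0,"wx": 0,"wy": 0,"wz": 0},{"tx": -19.6,"ty": 2.2,"tz": 1,"wx": 0,"wy": -0.2,"wz": 0},{"tx": -19.6,"ty": 2.2,"tz": 2,"wx": 0,"wy": -0.2,"wz": 0},{"tx": -19.6,"ty": 2.2,"tz": 2,"wx": 0,"wy": -0.2,"wz": 0},{"tx": -19.6,"ty": 2.2,"tz": 2,"wx": 0,"wy": -0.2,"wz": 0}], "fingers": 6}}

```text
t: 42.2
tool_pos: [0.4269, 0.0199, 0.2747]
tool_rot: [0.001, 0.962, 0.275, -0.002]
force: [-0.5, 0.9, 0.6]
gripper_width: 0.0599
```

```bash
python3 -c "
from h import *
heads('w29')
plan((.428,.02),.0515,32)"
```

```text
orange 4554 [182.5  14.9] [ 73   0 284  46] [0.4979 0.1875 0.03  ]
orange 266 [  3.5 119. ] [ 0 99 10 40] [0.3251 0.3687 0.03  ]
orange 3251 [233.3 143.7] [187 109  80  71] [0.4337 0.1    0.03  ]
orange 2752 [321.2 197.7] [290 167  71  80] [0.4328 0.0258 0.03  ]
t42.2 d(cm) [0.1  0.04 6.87] w [ 0.02  0.26 -0.11] rows>=1.6 q [ 0.52 -0.43 -0.55  0.   -1.45  1.6 ] gw 0.0603 F [0.2 0.7 0.1]
```

View pics/w29.png

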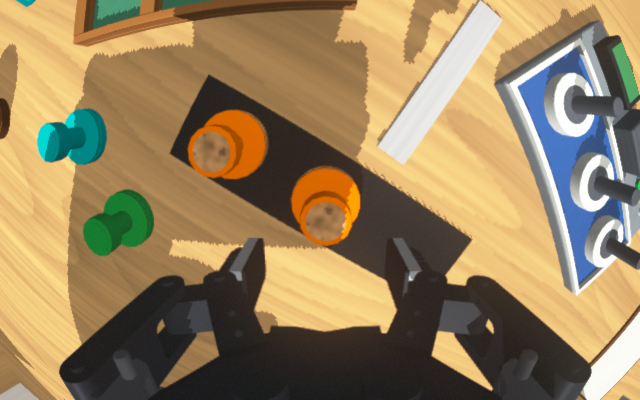

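{"fn": "jog_arm", "kwargs": {"deltas": [{"tx": 0.1,"ty": 0,"tz": 2.5,"wx": 0,"wy": 0.2,"wz": 0},{"tx": 0.1,"ty": 0,"tz": 5,"wx": 0,"wy": 0.2,"wz": 0},{"tx": 0.1,"ty": 0,"tz": 6.4,"wx": 0,"wy": 0.2,"wz": 0},{"tx": 0.1,"ty": 0,"tz": 6.8,"wx": 0,"wy": 0.2,"wz": 0},{"tx": 0.1,"ty": 0,"tz": 6.8,"wx": 0,"wy": 0.2,"wz": 0},{"tx": 0.1,"ty": 0,"tz": 6.8,"wx": 0,"wy": 0.2,"wz": 0}]}}

```text
t: 42.75
tool_pos: [0.4281, 0.0204, 0.2083]
tool_rot: [0.0, 0.962, 0.275, 0.0]
force: [0.2, 0.3, 0.9]
gripper_width: 0.0603
```

{"fn": "jog_arm", "kwargs": {"deltas": [{"tx": 0,"ty": 0,"tz": 0,"wx": 0,"wy": 0,"wz": 0},{"tx": 0,"ty": 0,"tz": 0,"wx": 0,"wy": 0,"wz": 0},{"tx": 0,"ty": 0,"tz": 0,"wx": 0,"wy": 0,"wz": 0},{"tx": 0,"ty": 0,"tz": 0,"wx": 0,"wy": 0,"wz": 0},{"tx": 0,"ty": 0,"tz": 0,"wx": 0,"wy": 0,"wz": 0},{"tx": 0,"ty": 0,"tz": 0,"wx": 0,"wy": 0,"wz": 0}], "fingers": 2.5}}

```text
t: 43.25
tool_pos: [0.4279, 0.0202, 0.2089]
tool_rot: [0.0, 0.962, 0.275, 0.001]
force: [-0.7, -0.2, 5.8]
gripper_width: 0.0319
```

```bash
python3 -c "
from h import *
plan(case(-.0355,0),.057,32);print(case(-.0355,0))"
```

```text
t43.2 d(cm) [ 19.5  -10.24  -0.27] w [ 0.06 -0.15 -0.11] rows>=5.3 q [ 0.52 -0.39 -0.65  0.   -1.31  1.6 ] gw 0.0319 F [-0.7 -0.2  5.8]
[0.53937789 0.21011415]
```

{"fn": "jog_arm", "kwargs": {"deltas": [{"tx": 0,"ty": 0,"tz": -1,"wx": 0,"wy": 0,"wz": 0},{"tx": 0,"ty": 0,"tz": -3,"wx": 0,"wy": 0,"wz": 0},{"tx": 0,"ty": 0,"tz": -5.5,"wx": 0,"wy": 0,"wz": 0},{"tx": 1,"ty": -0.5,"tz": -8,"wx": 0,"wy": 0,"wz": 0},{"tx": 4,"ty": -2.1,"tz": -9,"wx": 0,"wy": 0,"wz": 0},{"tx": 7,"ty": -3.7,"tz": -9,"wx": 0,"wy": 0,"wz": 0},{"tx": 10,"ty": -5.3,"tz": -9,"wx": 0,"wy": 0,"wz": 0},{"tx": 13,"ty": -6.8,"tz": -9,"wx": 0,"wy": 0,"wz": 0},{"tx": 16,"ty": -8.4,"tz": -9,"wx": 0,"wy": 0,"wz": 0},{"tx": 18.5,"ty": -9.7,"tz": -8.5,"wx": 0,"wy": 0,"wz": 0},{"tx": 19.5,"ty": -10.2,"tz": -7,"wx": 0,"wy": 0,"wz": 0},{"tx": 19.5,"ty": -10.2,"tz": -5,"wx": 0,"wy": 0,"wz": 0},{"tx": 19.5,"ty": -10.2,"tz": -3.5,"wx": 0,"wy": 0,"wz": 0},{"tx": 19.5,"ty": -10.2,"tz": -3.5,"wx": 0,"wy": 0,"wz": 0},{"tx": 19.5,"ty": -10.2,"tz": -3.5,"wx": 0,"wy": 0,"wz": 0}]}}

```text
t: 44.5
tool_pos: [0.5389, 0.2094, 0.2417]
tool_rot: [0.001, 0.962, 0.275, -0.001]
force: [0.6, -0.2, -0.0]
gripper_width: 0.0319
```

```bash
python3 -c "
from h import *
save('wrist','w30')
plan(case(-.0355,0),.06,32)"
```

```text
t44.5 d(cm) [ 0.04 -0.05  2.82] w [ 0.03 -0.01 -0.13] rows>=0.7 q [ 0.72  0.03 -0.23  0.   -1.32  1.41] gw 0.0317 F [ 0.6  0.6 -0.6]
```

View pics/w30.png

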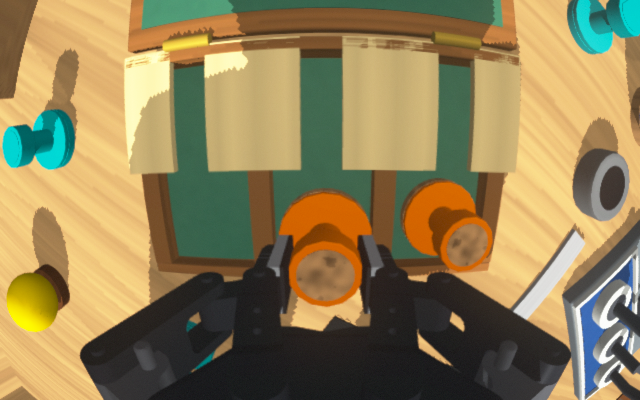

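{"fn": "jog_arm", "kwargs": {"deltas": [{"tx": 0,"ty": 0,"tz": 1.2,"wx": 0,"wy": 0,"wz": 0},{"tx": 0,"ty": 0,"tz": 2.1,"wx": 0,"wy": 0,"wz": 0},{"tx": 0,"ty": 0,"tz": 2.6,"wx": 0,"wy": 0,"wz": 0},{"tx": 0,"ty": 0,"tz": 2.65,"wx": 0,"wy": 0,"wz": 0},{"tx": 0,"ty": 0,"tz": 2.65,"wx": 0,"wy": 0,"wz": 0}]}}

```text
t: 44.97
tool_pos: [0.539, 0.2095, 0.2154]
tool_rot: [0.0, 0.962, 0.275, -0.0]
force: [0.2, 0.3, -0.9]
gripper_width: 0.0323
```

{"fn": "jog_arm", "kwargs": {"deltas": [{"tx": 0,"ty": 0,"tz": 0,"wx": 0,"wy": 0,"wz": 0},{"tx": 0,"ty": 0,"tz": 0,"wx": 0,"wy": 0,"wz": 0},{"tx": 0,"ty": 0,"tz": 0,"wx": 0,"wy": 0,"wz": 0},{"tx": 0,"ty": 0,"tz": -1,"wx": 0,"wy": 0,"wz": 0},{"tx": 0,"ty": 0,"tz": -3,"wx": 0,"wy": 0,"wz": 0},{"tx": 0,"ty": 0,"tz": -6,"wx": 0,"wy": 0,"wz": 0},{"tx": 0,"ty": 0,"tz": -8,"wx": 0,"wy": 0,"wz": 0},{"tx": 0,"ty": 0,"tz": -8,"wx": 0,"wy": 0,"wz": 0}], "fingers": 5}}

```text
t: 45.63
tool_pos: [0.5401, 0.2098, 0.3028]
tool_rot: [-0.001, 0.962, 0.275, 0.005]
force: [0.6, 0.0, 1.9]
gripper_width: 0.0504
```

```bash
python3 -c "
from h import *
save('wrist','w31')
plan((.428,.105),.12,32)"
```

```text
t45.7 d(cm) [-15.04   3.     2.41] w [ 0.01 -0.37 -0.12] rows>=3.7 q [ 0.72 -0.   -0.15  0.   -1.42  1.41] gw 0.0501 F [ 0.2  0.2 -0.3]
```

View pics/w31.png

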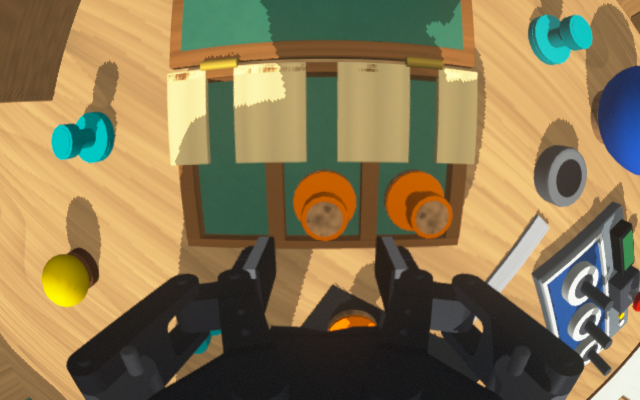

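{"fn": "jog_arm", "kwargs": {"deltas": [{"tx": -3.8,"ty": 0.8,"tz": 0,"wx": 0,"wy": 0,"wz": 0},{"tx": -7.6,"ty": 1.5,"tz": 0,"wx": 0,"wy": 0,"wz": 0},{"tx": -11.4,"ty": 2.3,"tz": 0,"wx": 0,"wy": 0,"wz": 0},{"tx": -14.2,"ty": 2.8,"tz": 0,"wx": 0,"wy": 0,"wz": 0},{"tx": -15,"ty": 3,"tz": 1,"wx": 0,"wy": -0.2,"wz": 0},{"tx": -15,"ty": 3,"tz": 2,"wx": 0,"wy": -0.2,"wz": 0},{"tx": -15,"ty": 3,"tz": 2,"wx": 0,"wy": -0.2,"wz": 0},{"tx": -15,"ty": 3,"tz": 2,"wx": 0,"wy": -0.2,"wz": 0}], "fingers": 6}}

```text
t: 46.35
tool_pos: [0.4277, 0.1052, 0.2751]
tool_rot: [0.001, 0.962, 0.275, -0.002]
force: [-0.6, 0.7, -0.3]
gripper_width: 0.06
```

```bash
python3 -c "
from h import *
heads('w32')
plan((.428,.105),.0515,32)"
```

```text
orange 11471 [308.   38.7] [130   0 323  80] [0.5247 0.1782 0.03  ]
orange 2542 [284.4  18.8] [249   0  72  44] [0.5292 0.2004 0.03  ]
orange 496 [ 34.2 148.6] [ 21 128  22  45] [0.3255 0.3813 0.03  ]
orange 3146 [325.  198.9] [290 167  71  79] [0.4342 0.1082 0.03  ]
t46.4 d(cm) [0.01 0.02 6.91] w [ 0.03  0.26 -0.11] rows>=1.7 q [ 0.7  -0.39 -0.52 -0.   -1.44  1.42] gw 0.0601 F [ 1.2 -0.7 -0.4]
```

View pics/w32.png

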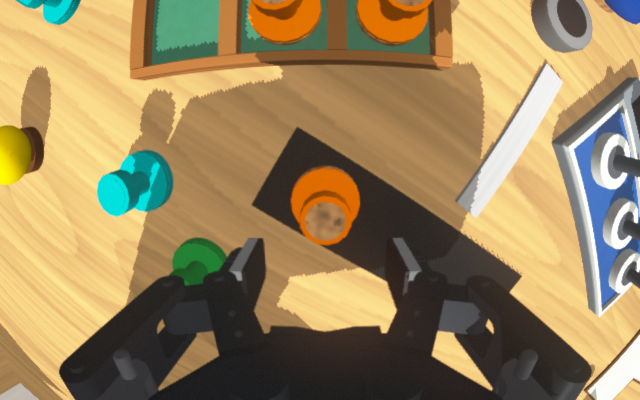

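{"fn": "jog_arm", "kwargs": {"deltas": [{"tx": 0,"ty": 0,"tz": 2.5,"wx": 0,"wy": 0.2,"wz": 0},{"tx": 0,"ty": 0,"tz": 5,"wx": 0,"wy": 0.2,"wz": 0},{"tx": 0,"ty": 0,"tz": 6.4,"wx": 0,"wy": 0.2,"wz": 0},{"tx": 0,"ty": 0,"tz": 6.8,"wx": 0,"wy": 0.2,"wz": 0},{"tx": 0,"ty": 0,"tz": 6.8,"wx": 0,"wy": 0.2,"wz": 0},{"tx": 0,"ty": 0,"tz": 6.8,"wx": 0,"wy": 0.2,"wz": 0}]}}

```text
t: 46.9
tool_pos: [0.428, 0.1052, 0.2088]
tool_rot: [0.0, 0.962, 0.275, 0.0]
force: [0.5, 0.1, 0.1]
gripper_width: 0.0601
```

{"fn": "jog_arm", "kwargs": {"deltas": [{"tx": 0,"ty": 0,"tz": 0,"wx": 0,"wy": 0,"wz": 0},{"tx": 0,"ty": 0,"tz": 0,"wx": 0,"wy": 0,"wz": 0},{"tx": 0,"ty": 0,"tz": 0,"wx": 0,"wy": 0,"wz": 0},{"tx": 0,"ty": 0,"tz": 0,"wx": 0,"wy": 0,"wz": 0},{"tx": 0,"ty": 0,"tz": 0,"wx": 0,"wy": 0,"wz": 0},{"tx": 0,"ty": 0,"tz": 0,"wx": 0,"wy": 0,"wz": 0}], "fingers": 2.5}}

```text
t: 47.4
tool_pos: [0.4279, 0.1051, 0.2094]
tool_rot: [-0.0, 0.962, 0.275, 0.001]
force: [-0.5, 0.0, 5.4]
gripper_width: 0.0318
```

```bash
python3 -c "
from h import *
plan(case(-.0355,.08),.057,32);print(case(-.0355,.08))"
```

```text
t47.4 d(cm) [ 15.01 -11.03  -0.23] w [ 0.03 -0.16 -0.11] rows>=4.5 q [ 0.7  -0.35 -0.62  0.   -1.3   1.42] gw 0.0318 F [-0.5  0.   5.4]
[0.49704357 0.27799496]
```

{"fn": "jog_arm", "kwargs": {"deltas": [{"tx": 0,"ty": 0,"tz": -1,"wx": 0,"wy": 0,"wz": 0},{"tx": 0,"ty": 0,"tz": -3,"wx": 0,"wy": 0,"wz": 0},{"tx": 0,"ty": 0,"tz": -5.5,"wx": 0,"wy": 0,"wz": 0},{"tx": 1,"ty": -0.7,"tz": -8,"wx": 0,"wy": 0,"wz": 0},{"tx": 3.6,"ty": -2.6,"tz": -9,"wx": 0,"wy": 0,"wz": 0},{"tx": 6.2,"ty": -4.6,"tz": -9,"wx": 0,"wy": 0,"wz": 0},{"tx": 8.8,"ty": -6.5,"tz": -9,"wx": 0,"wy": 0,"wz": 0},{"tx": 11.4,"ty": -8.4,"tz": -9,"wx": 0,"wy": 0,"wz": 0},{"tx": 14,"ty": -10.3,"tz": -8.5,"wx": 0,"wy": 0,"wz": 0},{"tx": 15,"ty": -11,"tz": -7,"wx": 0,"wy": 0,"wz": 0},{"tx": 15,"ty": -11,"tz": -5,"wx": 0,"wy": 0,"wz": 0},{"tx": 15,"ty": -11,"tz": -3.5,"wx": 0,"wy": 0,"wz": 0},{"tx": 15,"ty": -11,"tz": -3.5,"wx": 0,"wy": 0,"wz": 0},{"tx": 15,"ty": -11,"tz": -3.5,"wx": 0,"wy": 0,"wz": 0}]}}

```text
t: 48.57
tool_pos: [0.4965, 0.2772, 0.2423]
tool_rot: [0.001, 0.962, 0.275, -0.001]
force: [0.2, 0.5, -1.6]
gripper_width: 0.032
```

```bash
python3 -c "
from h import *
save('wrist','w33')
plan(case(-.0355,.08),.0605,32)"
```

```text
t48.6 d(cm) [ 0.05 -0.05  2.82] w [ 0.03 -0.02 -0.13] rows>=0.7 q [ 0.86 -0.   -0.25  0.   -1.32  1.27] gw 0.0320 F [ 0.1 -0.3 -1. ]
```

View pics/w33.png

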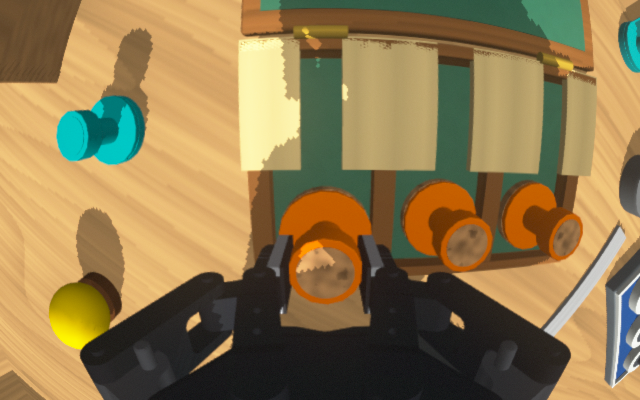

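{"fn": "jog_arm", "kwargs": {"deltas": [{"tx": 0,"ty": 0,"tz": 1.2,"wx": 0,"wy": 0,"wz": 0},{"tx": 0,"ty": 0,"tz": 2.1,"wx": 0,"wy": 0,"wz": 0},{"tx": 0,"ty": 0,"tz": 2.6,"wx": 0,"wy": 0,"wz": 0},{"tx": 0,"ty": 0,"tz": 2.65,"wx": 0,"wy": 0,"wz": 0},{"tx": 0,"ty": 0,"tz": 2.65,"wx": 0,"wy": 0,"wz": 0}]}}

```text
t: 49.03
tool_pos: [0.4966, 0.2773, 0.2159]
tool_rot: [0.0, 0.962, 0.275, -0.0]
force: [-0.5, 0.6, -2.0]
gripper_width: 0.0326
```

{"fn": "jog_arm", "kwargs": {"deltas": [{"tx": 0,"ty": 0,"tz": 0,"wx": 0,"wy": 0,"wz": 0},{"tx": 0,"ty": 0,"tz": 0,"wx": 0,"wy": 0,"wz": 0},{"tx": 0,"ty": 0,"tz": 0,"wx": 0,"wy": 0,"wz": 0},{"tx": 0,"ty": 0,"tz": -1,"wx": 0,"wy": 0,"wz": 0},{"tx": 0,"ty": 0,"tz": -3,"wx": 0,"wy": 0,"wz": 0},{"tx": 0,"ty": 0,"tz": -6,"wx": 0,"wy": 0,"wz": 0},{"tx": 0,"ty": 0,"tz": -9,"wx": 0,"wy": 0,"wz": 0},{"tx": 0,"ty": 0,"tz": -12,"wx": 0,"wy": 0,"wz": 0},{"tx": -3,"ty": 0,"tz": -15,"wx": 0,"wy": 0,"wz": 0},{"tx": -6,"ty": 0,"tz": -18,"wx": 0,"wy": 0,"wz": 0},{"tx": -6,"ty": 0,"tz": -18,"wx": 0,"wy": 0,"wz": 0},{"tx": -6,"ty": 0,"tz": -18,"wx": 0,"wy": 0,"wz": 0}], "fingers": 5}}

```text
t: 50.03
tool_pos: [0.4449, 0.2449, 0.401]
tool_rot: [-0.002, 0.961, 0.275, 0.003]
force: [0.6, -0.5, -0.5]
gripper_width: 0.0501
```

```bash
python3 -c "
from h import *
save('wrist','w34');a,_=save('scene','s34');b,_=save('top','t34')
cv2.imwrite('pics/s34z.png',cv2.resize(a[130:280,220:460],None,fx=3.3,fy=3.3,interpolation=cv2.INTER_CUBIC))
print(get_obs()['t'],get_obs()['force'])"
```

```text
50.1833 [ 0.34728633 -0.63272018 -0.39332268]
```

View pics/w34.png

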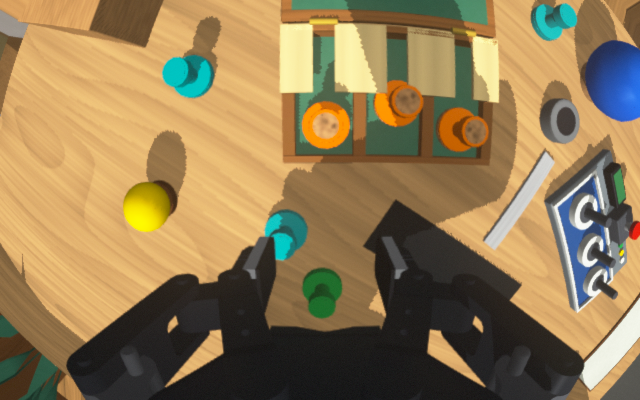

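View pics/s34z.png

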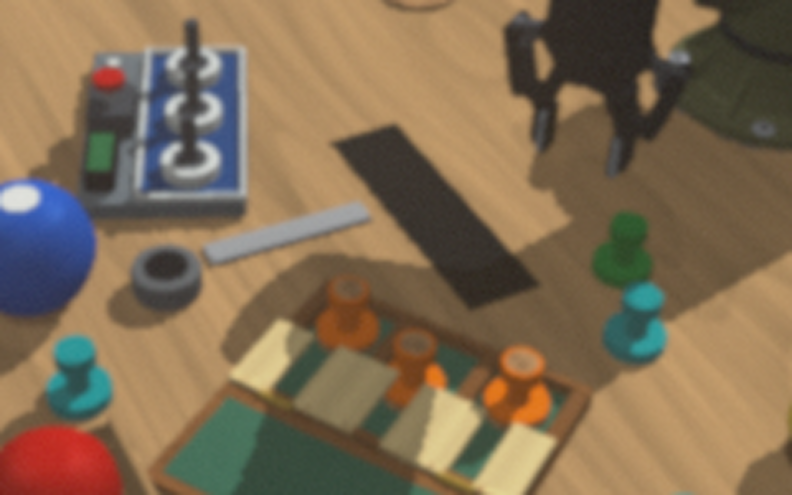

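View pics/t34.png

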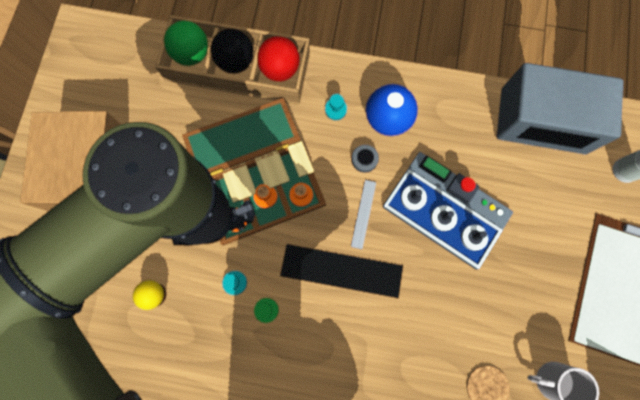

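The middle stand has been knocked back toward the cover; its head is now near px (405,100). Everything else is fine. I'll measure where it is.

```bash
python3 -c "
from h import *
c=calibration('wrist')
im=cv2.imread('pics/w34.png')
cv2.imwrite('pics/z34.png',cv2.resize(im[20:170,275:505],None,fx=3.4,fy=3.4,interpolation=cv2.INTER_CUBIC))
"
```

```text
(no output)
```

View pics/z34.png

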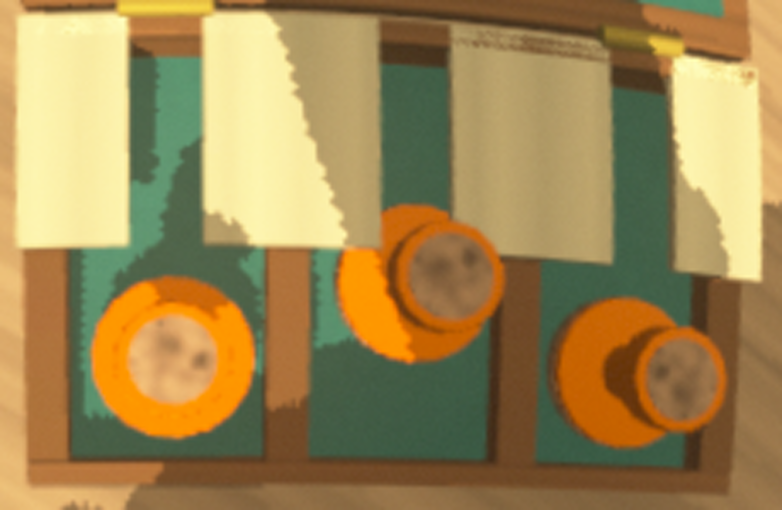

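```bash
cat >> h.py <<'E'
def tocase(w): 
    d=w[:2]-CO;co,s=np.cos(CY),np.sin(CY);return (np.array([co*d[0]+s*d[1],-s*d[0]+co*d[1]])*1e3).round(1)
E
python3 -c "
from h import *
for z in [(173,357),(451,272),(681,378)]:
    w=ray('wrist',(275+z[0]/3.4,20+z[1]/3.4),.064);print(w.round(4),tocase(w))
plan((.428,.2),.2,32)
"
```

```text
[0.4962 0.2752 0.064 ] [-37.7  78.1]
[0.5613 0.2211 0.064 ] [-11.1  -2.3]
[0.5787 0.1418 0.064 ] [-38.3 -78.8]
t50.2 d(cm) [-3.92  2.95  4.07] w [-0.    0.06 -0.12] rows>=1.5 q [ 0.9  -0.2  -0.16 -0.   -1.61  1.23] gw 0.0500 F [ 0.3 -0.6 -0.4]
```

```bash
python3 -c "
from h import *
plan((.5634,.2224),.1,32)
"
```

```text
t50.2 d(cm) [ 8.77  8.2  14.06] w [-0.    0.06 -0.12] rows>=4.4 q [ 0.9  -0.2  -0.16 -0.   -1.61  1.23] gw 0.0500 F [ 0.3 -0.6 -0.4]
```

{"fn": "jog_arm", "kwargs": {"deltas": [{"tx": 2.5,"ty": 2.5,"tz": 2,"wx": 0,"wy": 0,"wz": 0},{"tx": 5,"ty": 5,"tz": 4,"wx": 0,"wy": 0,"wz": 0},{"tx": 7.5,"ty": 7,"tz": 6,"wx": 0,"wy": 0,"wz": 0},{"tx": 8.8,"ty": 8.2,"tz": 8,"wx": 0,"wy": 0,"wz": 0},{"tx": 8.8,"ty": 8.2,"tz": 11,"wx": 0,"wy": 0,"wz": 0},{"tx": 8.8,"ty": 8.2,"tz": 13,"wx": 0,"wy": 0,"wz": 0},{"tx": 8.8,"ty": 8.2,"tz": 13,"wx": 0,"wy": 0,"wz": 0},{"tx": 8.8,"ty": 8.2,"tz": 13,"wx": 0,"wy": 0,"wz": 0}], "fingers": 6}}

```text
t: 50.85
tool_pos: [0.5638, 0.2223, 0.2641]
tool_rot: [0.001, 0.962, 0.274, -0.002]
force: [0.2, -0.0, 1.3]
gripper_width: 0.0599
```

```bash
python3 -c "
from h import *
save('wrist','w35')
plan((.5634,.2224),.061,32)
"
```

```text
t50.9 d(cm) [-0.07 -0.02  5.05] w [ 0.07  0.05 -0.11] rows>=1.2 q [ 0.71  0.09 -0.12  0.   -1.37  1.42] gw 0.0601 F [0.7 0.7 1. ]
```

View pics/w35.png

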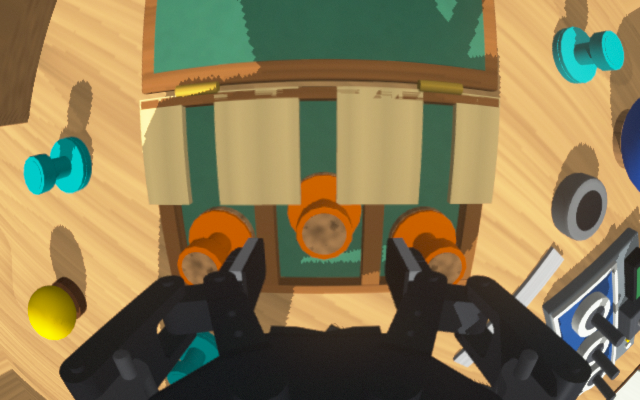

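{"fn": "jog_arm", "kwargs": {"deltas": [{"tx": -0.05,"ty": 0,"tz": 2,"wx": 0,"wy": 0,"wz": 0},{"tx": -0.05,"ty": 0,"tz": 3.8,"wx": 0,"wy": 0,"wz": 0},{"tx": -0.05,"ty": 0,"tz": 4.9,"wx": 0,"wy": 0,"wz": 0},{"tx": -0.05,"ty": 0,"tz": 4.9,"wx": 0,"wy": 0,"wz": 0},{"tx": -0.05,"ty": 0,"tz": 4.9,"wx": 0,"wy": 0,"wz": 0}]}}

```text
t: 51.32
tool_pos: [0.5636, 0.2225, 0.2184]
tool_rot: [0.0, 0.962, 0.275, 0.0]
force: [0.2, 0.3, 0.9]
gripper_width: 0.0599
```

{"fn": "jog_arm", "kwargs": {"deltas": [{"tx": 0,"ty": 0,"tz": 0,"wx": 0,"wy": 0,"wz": 0},{"tx": 0,"ty": 0,"tz": 0,"wx": 0,"wy": 0,"wz": 0},{"tx": 0,"ty": 0,"tz": 0,"wx": 0,"wy": 0,"wz": 0},{"tx": 0,"ty": 0,"tz": 0,"wx": 0,"wy": 0,"wz": 0},{"tx": 0,"ty": 0,"tz": 0,"wx": 0,"wy": 0,"wz": 0},{"tx": 0,"ty": 0,"tz": 0,"wx": 0,"wy": 0,"wz": 0}], "fingers": 2.5}}

```text
t: 51.82
tool_pos: [0.5638, 0.2227, 0.2194]
tool_rot: [-0.0, 0.961, 0.275, 0.002]
force: [-1.9, 2.2, 5.7]
gripper_width: 0.0319
```

```bash
python3 -c "
from h import *
plan(case(-.0355,0),.061,32)
"
```

```text
t51.8 d(cm) [-2.74 -0.22  0.33] w [ 0.02 -0.18 -0.1 ] rows>=0.7 q [ 0.71  0.11 -0.18  0.   -1.28  1.42] gw 0.0319 F [-1.9  2.2  5.7]
```

Gripped. I'll lift it slightly, draw it forward, lower it and release.

{"fn": "jog_arm", "kwargs": {"deltas": [{"tx": 0,"ty": 0,"tz": -0.25,"wx": 0,"wy": 0,"wz": 0},{"tx": -0.4,"ty": 0,"tz": -0.35,"wx": 0,"wy": 0,"wz": 0},{"tx": -1,"ty": 0,"tz": -0.35,"wx": 0,"wy": 0,"wz": 0},{"tx": -1.7,"ty": -0.1,"tz": -0.35,"wx": 0,"wy": 0,"wz": 0},{"tx": -2.4,"ty": -0.2,"tz": -0.35,"wx": 0,"wy": 0,"wz": 0},{"tx": -2.75,"ty": -0.2,"tz": -0.35,"wx": 0,"wy": 0,"wz": 0},{"tx": -2.75,"ty": -0.2,"tz": -0.2,"wx": 0,"wy": 0,"wz": 0},{"tx": -2.75,"ty": -0.2,"tz": 0,"wx": 0,"wy": 0,"wz": 0},{"tx": -2.75,"ty": -0.2,"tz": 0,"wx": 0,"wy": 0,"wz": 0}]}}

```text
t: 52.57
tool_pos: [0.5388, 0.2096, 0.2196]
tool_rot: [0.0, 0.961, 0.275, 0.0]
force: [-7.4, -1.8, 11.2]
gripper_width: 0.0318
```

{"fn": "jog_arm", "kwargs": {"deltas": [{"tx": 0,"ty": 0,"tz": 0,"wx": 0,"wy": 0,"wz": 0},{"tx": 0,"ty": 0,"tz": 0,"wx": 0,"wy": 0,"wz": 0},{"tx": 0,"ty": 0,"tz": 0,"wx": 0,"wy": 0,"wz": 0},{"tx": 0,"ty": 0,"tz": -1,"wx": 0,"wy": 0,"wz": 0},{"tx": 0,"ty": 0,"tz": -3,"wx": 0,"wy": 0,"wz": 0},{"tx": 0,"ty": 0,"tz": -6,"wx": 0,"wy": 0,"wz": 0},{"tx": 0,"ty": 0,"tz": -9,"wx": 0,"wy": 0,"wz": 0},{"tx": 0,"ty": 0,"tz": -12,"wx": 0,"wy": 0,"wz": 0},{"tx": -3,"ty": 0,"tz": -15,"wx": 0,"wy": 0,"wz": 0},{"tx": -6,"ty": 0,"tz": -18,"wx": 0,"wy": 0,"wz": 0},{"tx": -6,"ty": 0,"tz": -18,"wx": 0,"wy": 0,"wz": 0},{"tx": -6,"ty": 0,"tz": -18,"wx": 0,"wy": 0,"wz": 0}], "fingers": 5}}

```text
t: 53.57
tool_pos: [0.4873, 0.177, 0.4016]
tool_rot: [-0.001, 0.962, 0.275, 0.003]
force: [0.0, -0.1, -0.2]
gripper_width: 0.0501
```

```bash
python3 -c "
from h import *
save('wrist','w36');a,_=save('scene','s36')
cv2.imwrite('pics/s36z.png',cv2.resize(a[130:280,220:460],None,fx=3.3,fy=3.3,interpolation=cv2.INTER_CUBIC))
print(get_obs()['t'],get_obs()['force'])"
```

```text
53.6667 [-0.38073998 -0.513971    0.01815097]
```

View pics/w36.png

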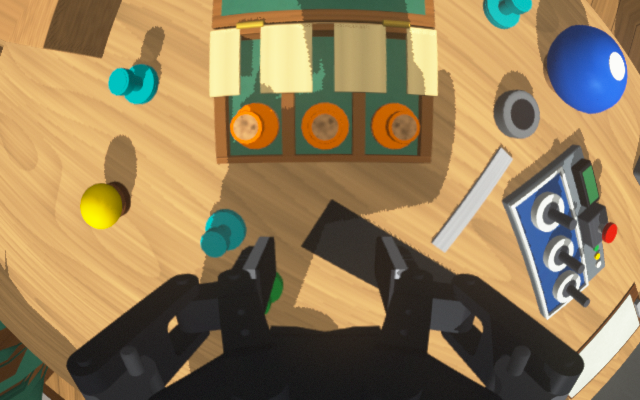

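View pics/s36z.png

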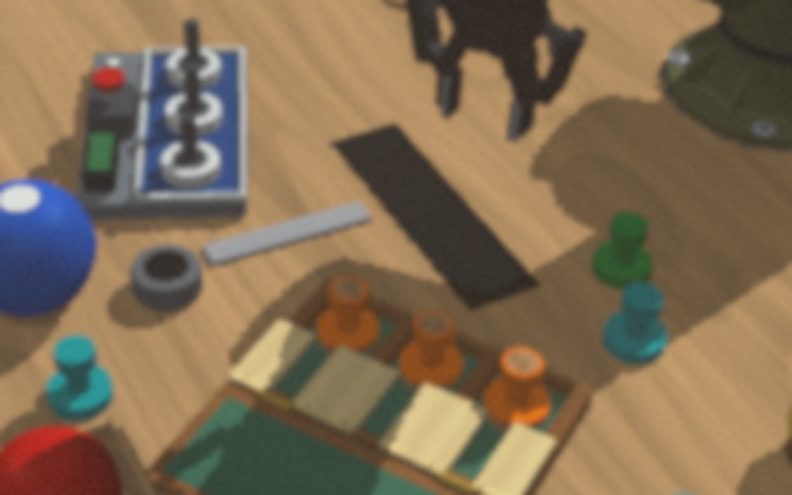

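All three stands are upright in their bays and the discs are on the pad. I'll let it settle, then take one last check.

{"fn": "jog_arm", "kwargs": {"deltas": [{"tx": 0,"ty": 0,"tz": 0,"wx": 0,"wy": 0,"wz": 0},{"tx": 0,"ty": 0,"tz": 0,"wx": 0,"wy": 0,"wz": 0},{"tx": 0,"ty": 0,"tz": 0,"wx": 0,"wy": 0,"wz": 0},{"tx": 0,"ty": 0,"tz": 0,"wx": 0,"wy": 0,"wz": 0},{"tx": 0,"ty": 0,"tz": 0,"wx": 0,"wy": 0,"wz": 0},{"tx": 0,"ty": 0,"tz": 0,"wx": 0,"wy": 0,"wz": 0},{"tx": 0,"ty": 0,"tz": 0,"wx": 0,"wy": 0,"wz": 0},{"tx": 0,"ty": 0,"tz": 0,"wx": 0,"wy": 0,"wz": 0}]}}

```text
t: 54.33
tool_pos: [0.488, 0.1778, 0.3973]
tool_rot: [0.0, 0.962, 0.275, -0.0]
force: [1.7, 0.1, 1.0]
gripper_width: 0.0498
```

```bash
python3 -c "
from h import *
im,c=save('wrist','w37')
old=cv2.imread('pics/w36.png');d=cv2.absdiff(im,old).max(2);print('changed px',(d>60).sum())
for a,q,s in blobs(im,(4,170,60),(14,255,255),200)[0]: print(a,q,tocase(ray('wrist',q,.03,c)))"
```

```text
changed px 8095
232 [263.1 133.2] [-46.4  66.6]
293 [403.2 124.9] [-36.7 -87.5]
240 [326.1 131.7] [-45.8  -2.4]
```

View pics/w37.png

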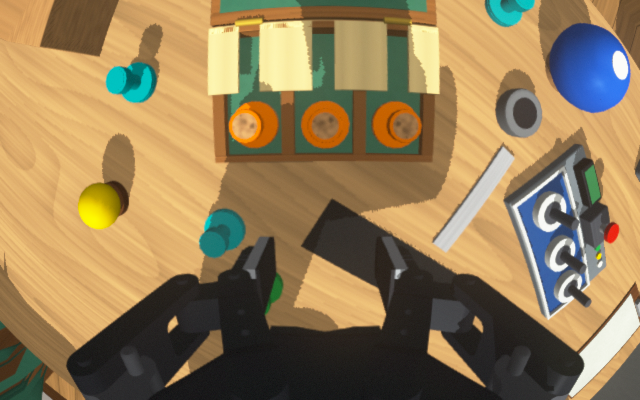

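The scene is unchanged: stands at px (250,124), (325,124) and (398,124), and three discs on the pad.

```bash
python3 -c "
from workcell import *
print(hand_in())"
```

```text
the job is handed in; nothing more can be done
None
```

The job is done and handed in at about 54 s. All three lanes held a disc, so I set each stand aside on the mat, drew each disc forward and stood it on the blue pad. I then pressed the plunger until it stopped (about 20 N, held for over 1 s) and let it spring back. Last, I returned the three stands, one to each front bay.

- **Knocked stand:** the bay 2 stand was knocked back partly under the cover after I had replaced it. I gripped it again and drew it forward to the middle of its bay.
- **Last checks:** the final wrist image shows the stands upright in their bays, the three discs on the pad and the plunger up. The straightedge and tape are where they were. I saw no grip slip.
- **Checks that fell short:** a frame-to-frame pixel comparison flagged many changed pixels, and a colour-blob check on the stands gave only partial patches. I judged the final state by eye from the images instead. The pixel changes look like small arm movement and shadows.

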